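# Screw a barbed elbow into the clamped irrigation valve

## Task

Take the grey barbed elbow out of the parts tray and screw it clockwise into the valve clamped on the plywood board: feel for where its thread drops in, then turn until the gasket resists and the barbed outlet points straight into the forked hose rest. It is plastic, so go gently, never forcing or jamming it, and leave the other things where they are.

Things in the scene. Friction and masses are not known exactly. Their poses are not given: they have to be found in the camera images.
- elbow: loose grey plastic elbow, 0.12 kg, upright on its spigot. Origin: centre of spigot's foot, z up. Heights in mm: spigot dia 34, 0 to 25, foot chamfered 2.5; two lugs on it at +y and -y, 10 wide, out to radius 24, z 7 to 14; flange dia 62, z 25.2 to 30.2; square body 28 x 28, z 30 to 72 (pinch its +-y flats from above); barbed outlet dia 23 along +x at z 48, tip 62 from the axis
- seat (a point): centre of the underside of the elbow's flange (25.2 mm above the elbow's origin), the face that presses on the gasket; axes as the elbow
- outlet (a point): centre of the tip of the elbow's barbed outlet; axes as the elbow, x points out of the outlet
- port (a point): mouth centre of the grey valve's upright female thread, at its thread lip, 85 mm above the bench; z up, x level to the fork. Bore inside the lip 36 mm, collar 66 mm across. The lip has two opposite gaps for the lugs (about 2.5 degrees of play each side). Off the gaps the lugs rest on the lip, seat 17 to 18 mm above the port; at a gap the elbow falls 11 mm more, flange onto gasket
- rest (a point): middle of the steel fork (hose rest), 135 mm along the port's x from the port and 27 mm above it; two prongs 36 mm apart, tops 126 mm above the bench; fixed to the same board
- tray: white parts tray 170 x 330 x 20 mm, floor 5 mm thick, fixed; origin at the centre of its underside. The elbow and two other fittings stand in it about 100 mm apart in a row along its y, in any order
- straight_barb: bystander: upright straight grey barbed fitting 75 mm tall, flange diameter 50 mm, in the tray; origin at its foot
- end_cap: bystander: flat round grey end cap, diameter 52 mm, 36 mm tall with a finger rib, in the tray; origin at its foot
- pot: bystander: terracotta pot, diameter 90 mm, 80 mm tall
- bottle: bystander: clear bottle, diameter 70 mm, 200 mm tall
- wrench: bystander: steel wrench 180 mm long, lying
- clamp_ring: bystander: steel hose-clamp ring, diameter 44 mm, 12 mm tall
- trowel: bystander: hand trowel 280 mm long, lying
- manifold: plywood board 250 x 150 x 12 mm with vise (jaws at +-y, tops 57 mm above the bench), grey valve and fork, all fixed; origin on the bench 85 mm below the port, axes as the port
- thread_start (a point): point on the lip, 22 mm from the port, where the elbow's +y lug goes in, nominally: the elbow's x then stands 60 degrees anticlockwise (from above) of the port's x. The real gap lies up to 25 degrees to either side of this; that is not measured: find it by feel, turning under a light push of a few N
- gasket_top (a point): top centre of the black rubber gasket ring at rest, 6.6 mm above the port; ring 51 mm inside, 63 outside, springy (5 N per mm, 6 mm travel). Once dropped in, turn clockwise: the thread (4 mm per rad) bites 20 to 40 degrees on and draws the flange 1 to 4.5 mm into the gasket by the time the outlet faces the rest; torque rises to 0.1 to 0.3 N m; it holds when let go; no hard stop
Mind the look-alikes: they are no part of the job. Leave any blue or turquoise look-alike of the elbow alone.

How it is judged:
On the way:
1. the elbow has dropped through the thread's gap: flange down by the gasket, outlet still well short of the rest (horizontal distance between seat and port below 0.004 m and z of seat in the frame of port below 0.0095 m and y of outlet in the frame of port above 0.018 m), for 0.1 s.
At the end, for the whole second after the job is handed in: the elbow is screwed into the valve: centred within 4 mm, upright within 4.5 degrees, its flange pressed into the gasket (less than 6.3 mm above the lip), its outlet tip within 8.5 mm (8 degrees) of the line from the port to the rest and on the rest's side; at rest and released (horizontal distance between seat and port below 0.004 m and z of seat in the frame of port below 0.0063 m and x of outlet in the frame of port above 0.045 m and y of outlet in the frame of port between -0.0085 and 0.0085 m and angle between elbow's own z axis and vertical below 0.08 rad and linear speed of elbow below 0.02 m/s); the robot touches nothing.
It fails at once if the elbow is jammed or forced: all its contacts on the valve together exceed 60 N (the squeeze of a well-tightened elbow on gasket and thread is itself 10 to 45 N) (contact force between elbow and manifold above 60 N).
It fails at once if a bystander is moved by more than 30 mm (distance of any of straight_barb, end_cap, pot, bottle, wrench, clamp_ring, trowel from where it was at the start of the episode above 0.03 m).
It also fails if it takes over 64 s, if anything falls off the work surface, if the arm or the gripper's body presses on something with over 40 N, if the wrist force passes 120 N, or if a joint passes its speed limit or range.

## Robot

A 7-joint arm with a two-finger parallel gripper is mounted at the origin on the work surface. World frame = base frame: x ahead of the robot, y to its left, z up, the work surface at z = 0. Lengths are in m, angles in rad, forces in N, time in s.
With the tool pointing down it reaches from about 0.4 to 0.9 m from the base axis. Payload 5.5 kg.
Tool frame: the origin (TCP) lies midway between the tips of the shut fingers; the grasp point (between the pads) lies 19 mm behind it; x points along the fingers, z is the direction in which the jaws open and shut, and the axes are right-handed (so a half turn about x gives the same grasp; the last joint's range is limited). The gripper opens to 85 mm and grips with 20 to 120 N. Pads are 22 mm wide; open, the fingers measure 114 mm over their backs; the gripper's body (76 mm by 85 mm) begins 54 mm behind the grasp point. The pads swing forward as they close: fully open they stand 13 mm farther back than shut.
Start: joints at [1.472, 0.501, -0.427, 1.55, 0.221, 1.138, -0.21], TCP at [0.23, -0.608, 0.231] pointing down, gripper open.
Joint ranges: [-2.88, 2.88], [-0.31, 2.03], [-1.54, 1.56], [0.2, 2.42], [-1.41, 4.55], [0.19, 2.02], [-2.57, 2.57]. Speed limits (rad/s): [2.57, 2.57, 3.14, 3.14, 3.14, 3.14, 3.14].

## Interface

Orientations are given as a 3x3 rotation matrix whose columns are the frame's x, y, z axes.
In Python, from bench import bot gives the robot as it stands.
- The arm moves only by the tool jog_arm, never from a script. Its argument "motion" is a list of rows, each an object of numbers: "dx", "dy", "dz": the shift along the tool's x, y, z in m; "wx", "wy", "wz": the turn, a rotation vector about the tool's x, y, z in degrees; "claw": the closure, from 0 (fully open) to 1 (shut). In form: [{"dx": .., "dy": .., "dz": .., "wx": .., "wy": .., "wz": .., "claw": ..}, ...]. A call has 1 to 8 rows; each row is the pose to reach, as a shift and turn from the pose commanded when the call began, along the tool's axes at that moment; what a row does not reach only later rows make up. A row lasts 1/10 s, in which the tool goes at most 50 mm and 8.59 degrees, less where a joint would pass 70% of its speed; a pose out of reach is approached as far as the arm can. A call with a gripper value outside its range is refused whole. The fingers move at their own pace and stop on an object; "squeeze" is the grip in N (left out, the last holds). Time passes only in rows, so rows that repeat a pose let the fingers close. It gives the time, the measured TCP pose, the force and the opening at its end, in the units of the state.
- bot.get_obs(): the state, without advancing time (a new reading comes with each control period).
- bot.capture(name): name is "scene" or "top"; returns the picture (420x560x3 uint8, red, green, blue); there is no depth.
- bot.get_calibration(name): a dict with "fx", "fy", "cx", "cy" (pixels), "eye" and "orientation" of the camera in the world. Camera axes: x right, y down, z forward; pixel columns grow to the right and rows downward; lengths in m; the calibration is good to about 2 mm. A picture is of the moment at which its call begins. get_calibration takes no time and is no camera call.
- bot.job_done(): hands the job in, once; it reports no verdict.
The state is a dict: "time_s": time; "qpos": joint angles; "qd": joint speeds; "joint_efforts": joint torques, N m; "ee_pos": TCP position; "ee_rot": TCP orientation; "force": force on the tool from outside, world axes, zero at the start; "torque": the same for the moment, N m; "finger_gap": finger opening in m.
Only numpy, scipy, OpenCV 4.12 (cv2) and the standard library are available. Lean on these libraries where they do the work, as an engineer would, in place of code of your own. Each camera call takes 0.05 s, during which the arm holds its last target.

## Working session

There is one attempt and no reset: what is moved stays moved. The work goes in short steps, Python scripts to look and compute and a tool call to move; the robot and the scene stay as the last step left them, time stands still between calls to the robot, and variables do not carry over. Pictures are saved under pics/ and viewed, and the job is handed in when it is done.

Besides the shell and the picture viewer there is one more tool, called after "Call:" by a JSON object that holds its "op" and its "data". jog_arm: Moves the arm, as the interface text tells. Its arguments: {"type":"object","properties":{"motion":{"type":"array"},"squeeze":{"type":"number"}},"required":["motion"]}

```bash
mkdir -p pics; ls
python3 - <<'E'
from bench import bot
import cv2
o=bot.get_obs()
for k,v in o.items(): print(k,v)
for n in("scene","top"):
    im=bot.capture(n); cv2.imwrite(f"pics/{n}0.png",im[:,:,::-1]); print(bot.get_calibration(n))
E
```

```text
pics
time_s 0.0
qpos [ 1.47220773  0.50182039 -0.4267691   1.55142578  0.22081153  1.13828677
 -0.21029329]
qd [ 4.79300520e-04 -1.62619028e-04 -6.50461981e-04 -1.74125994e-03
 -9.18372363e-05  2.94277938e-04 -7.53869653e-04]
joint_efforts [-5.57085023e-04 -5.69525814e+01 -5.81647396e+00 -2.80941457e+01
  1.06621903e-02  1.20401569e-02 -4.15107266e-06]
ee_pos [ 0.22976995 -0.60731589  0.23028468]
ee_rot [[-6.26009659e-04  9.35250330e-01  3.53986480e-01]
 [ 1.77824262e-03  3.53987031e-01 -9.35248640e-01]
 [-9.99998223e-01  4.39991642e-05 -1.88470130e-03]]
force [-0.10521645  0.09921367  0.52822924]
torque [-0.05219495  0.032009    0.02850813]
finger_gap 0.08561063796273834
{'fx': 453.9501843804545, 'fy': 453.9501843804545, 'cx': 284.36944078729755, 'cy': 213.90818996113802, 'eye': array([ 1.59953358, -0.22734569,  0.87755506]), 'orientation': array([[ 0.23467515,  0.56269648, -0.79265392],
       [ 0.97205766, -0.13113534,  0.19469831],
       [ 0.00561112, -0.81619617, -0.57774763]])}
{'fx': 407.7239271653883, 'fy': 407.7239271653883, 'cx': 272.8281096223985, 'cy': 207.35833426315742, 'eye': array([0.29700586, 0.04093135, 1.36133374]), 'orientation': array([[-0.00812521, -0.97877689,  0.20476762],
       [-0.9999662 ,  0.007696  , -0.00289243],
       [ 0.00125515, -0.20478421, -0.97880634]])}
```

View pics/scene0.png

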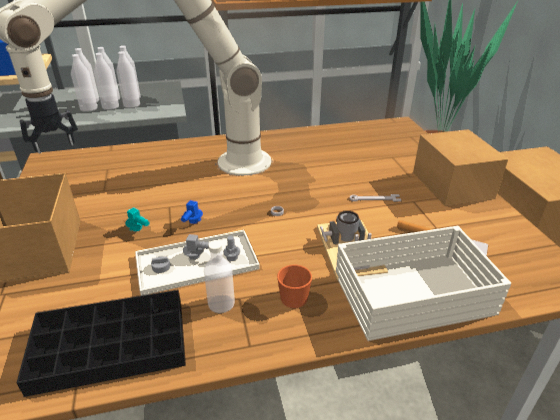

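View pics/top0.png

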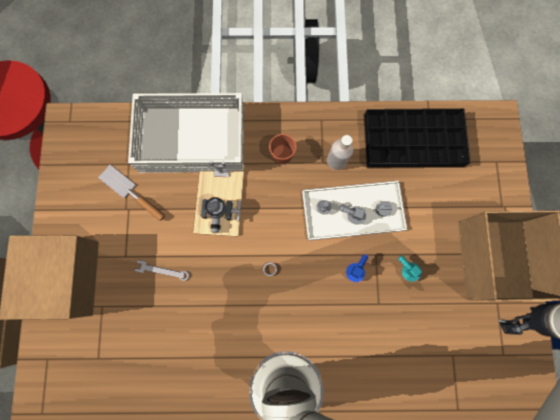

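The elbow is mid-tray (top view about (355,213)), with the valve and board at (215,208) in the top view. I'll zoom in on both.

Run:
```python
import cv2,numpy as np
t=cv2.imread("pics/top0.png"); s=cv2.imread("pics/scene0.png")
cv2.imwrite("pics/t_tray.png",cv2.resize(t[170:250,295:415],None,fx=6.5,fy=6.5,interpolation=cv2.INTER_CUBIC))
cv2.imwrite("pics/t_valve.png",cv2.resize(t[155:245,180:260],None,fx=6.5,fy=6.5,interpolation=cv2.INTER_CUBIC))
cv2.imwrite("pics/s_tray.png",cv2.resize(s[220:320,130:270],None,fx=5.5,fy=5.5,interpolation=cv2.INTER_CUBIC))
cv2.imwrite("pics/s_valve.png",cv2.resize(s[195:295,310:420],None,fx=6,fy=6,interpolation=cv2.INTER_CUBIC))
```

```text
(no output)
```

View pics/t_tray.png

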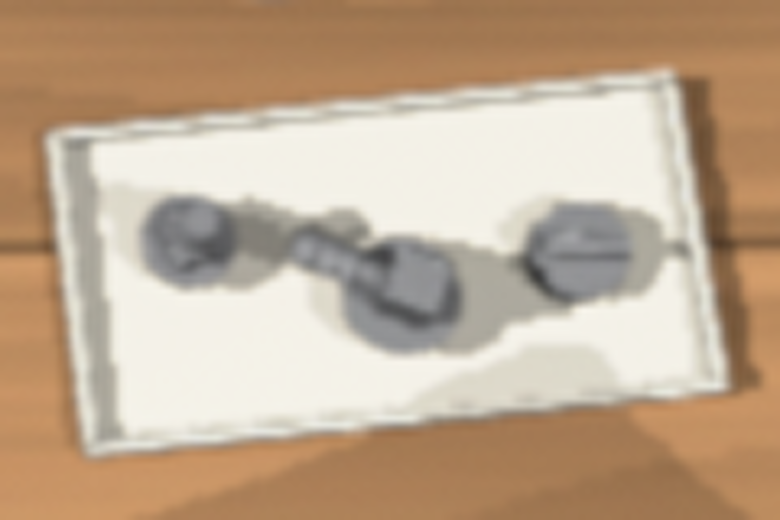

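View pics/t_valve.png

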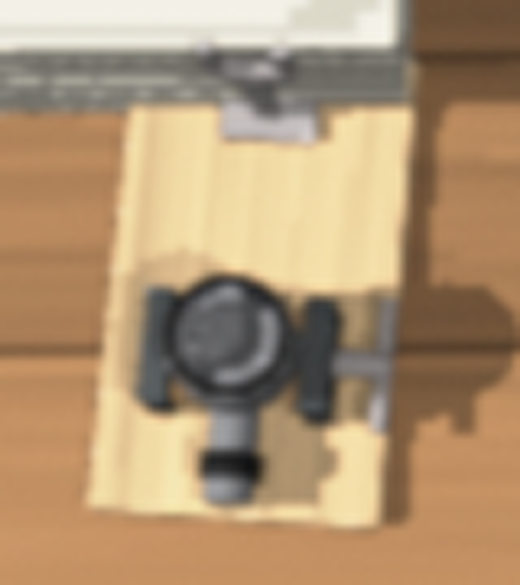

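View pics/s_tray.png

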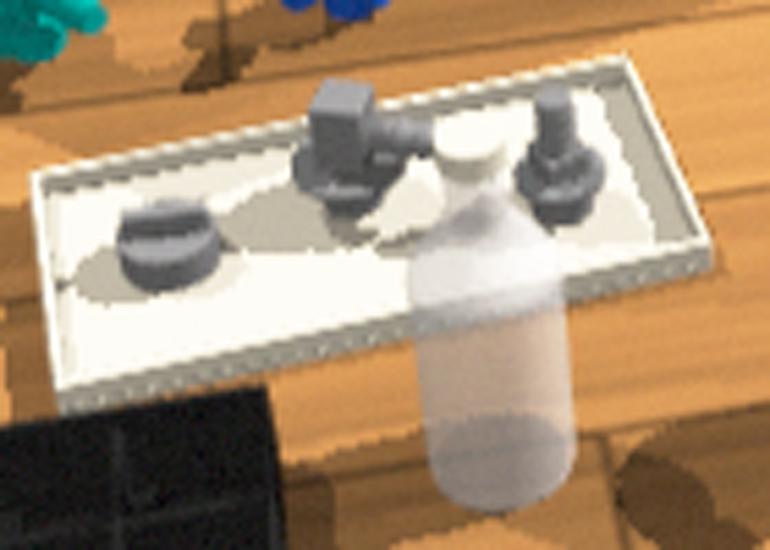

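View pics/s_valve.png

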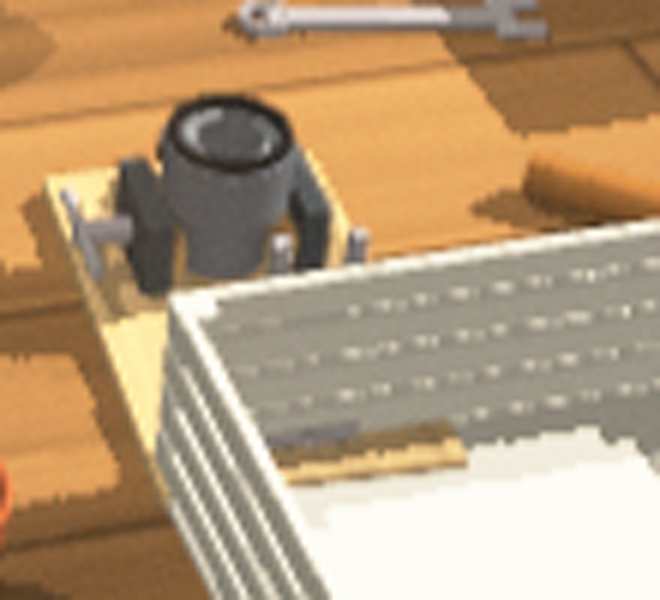

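The elbow is in the middle of the tray. In the t_tray crop its body top is near (419,279) and its outlet points upper-left to about (305,248). The gasket ring centre is near (234,337) in the t_valve crop, and the fork is at (250,65). Next I'll make enlarged, contrast-stretched crops to measure from.

```bash
cat > h.py <<'E'
import numpy as np
from bench import bot
def px2pt(n,u,v,z):
    c=bot.get_calibration(n); R=np.array(c['orientation']); e=np.array(c['eye'])
    d=R@np.array([(u-c['cx'])/c['fx'],(v-c['cy'])/c['fy'],1.]); return e+d*(z-e[2])/d[2]
def pt2px(n,p):
    c=bot.get_calibration(n); q=np.array(c['orientation']).T@(np.array(p)-c['eye']); return np.array([c['fx']*q[0]/q[2]+c['cx'],c['fy']*q[1]/q[2]+c['cy']])
def ray(n,u,v):
    c=bot.get_calibration(n); d=np.array(c['orientation'])@np.array([(u-c['cx'])/c['fx'],(v-c['cy'])/c['fy'],1.]); return np.array(c['eye']),d/np.linalg.norm(d)
E
python3 - <<'E'
import cv2,numpy as np
t=cv2.imread("pics/top0.png"); s=cv2.imread("pics/scene0.png")
def crop(im,x0,x1,y0,y1,k,name,lo,hi):
    g=cv2.cvtColor(im[y0:y1,x0:x1],cv2.COLOR_BGR2GRAY).astype(float)
    g=np.clip((g-lo)/(hi-lo)*255,0,255).astype(np.uint8)
    g=cv2.resize(g,None,fx=k,fy=k,interpolation=cv2.INTER_NEAREST)
    for i in range(0,x1-x0,5): cv2.putText(g,str(x0+i),(i*k,10),0,.35,255,1); g[:,i*k]=g[:,i*k]//2+64
    for i in range(0,y1-y0,5): cv2.putText(g,str(y0+i),(0,i*k+10),0,.35,255,1); g[i*k]=g[i*k]//2+64
    cv2.imwrite(name,g)
crop(t,338,370,200,226,22,"pics/z1.png",40,200)
crop(s,180,215,230,262,18,"pics/z2.png",40,180)
crop(t,200,238,155,212,10,"pics/z3.png",0,200)
crop(s,328,375,205,245,14,"pics/z4.png",0,200)
E
```

```text
(no output)
```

View pics/z1.png

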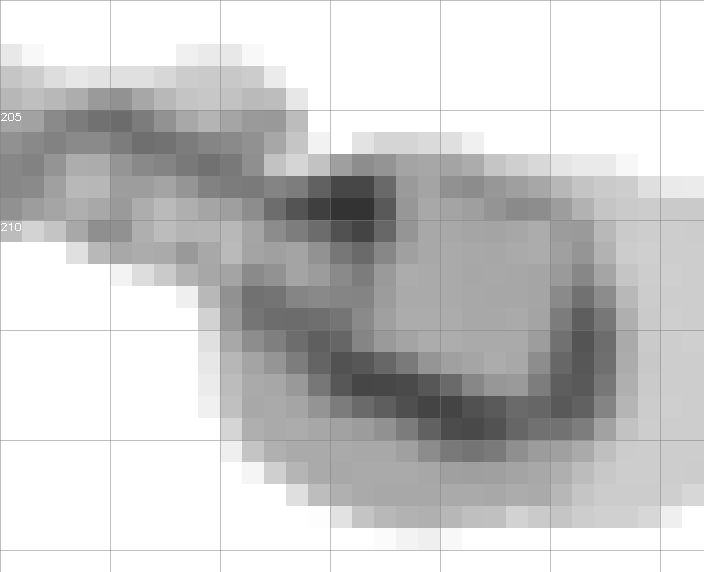

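View pics/z2.png

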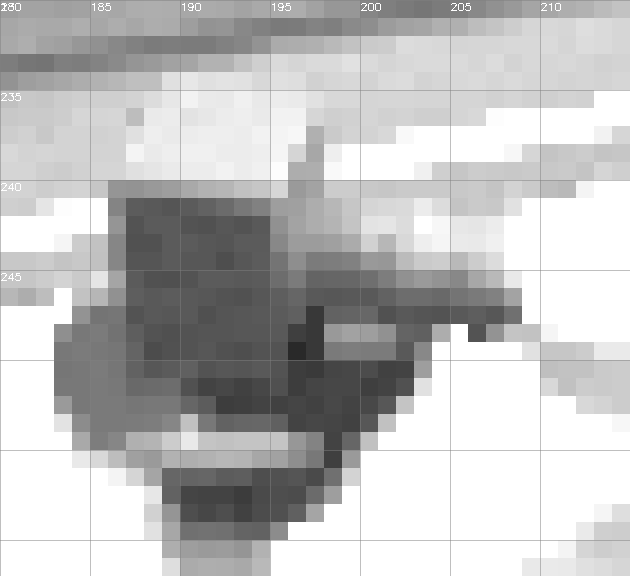

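View pics/z3.png

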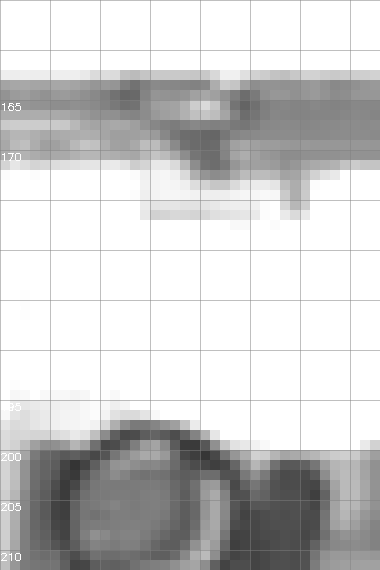

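View pics/z4.png

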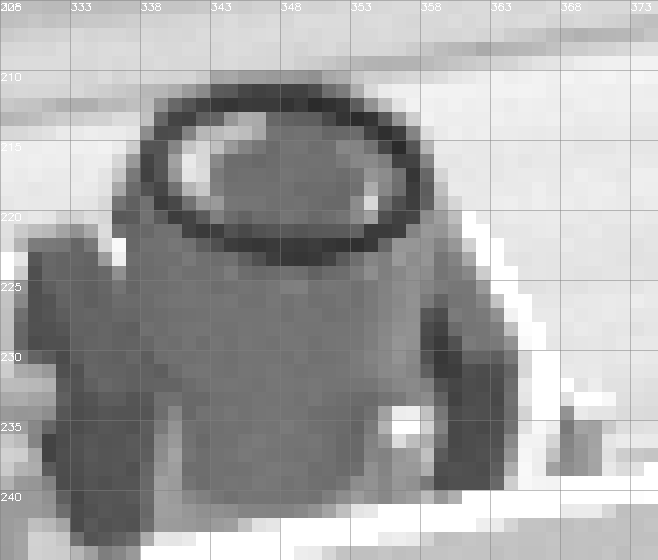

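```bash
cat > m.py <<'E'
import cv2,numpy as np
from h import *
from scipy.optimize import least_squares
t=cv2.imread("pics/top0.png"); s=cv2.imread("pics/scene0.png")
def fitc(P,r=None):
    f=lambda q: np.hypot(P[:,0]-q[0],P[:,1]-q[1])-(r or q[2])
    q=least_squares(f,[*P.mean(0),.03],loss='soft_l1',f_scale=.002); return q.x, np.sqrt(np.mean(f(q.x)**2))
# gasket ring
for n,im,roi in(("scene",s,(336,361,209,226)),("top",t,(202,228,194,218))):
    g=cv2.cvtColor(im,cv2.COLOR_BGR2GRAY).astype(float)
    x0,x1,y0,y1=roi
    v,u=np.mgrid[y0:y1,x0:x1]; m=g[y0:y1,x0:x1]<45
    num,lab,st,c=cv2.connectedComponentsWithStats(m.astype(np.uint8)); k=1+np.argmax(st[1:,4])
    P=np.array([px2pt(n,a,b,.0916)[:2] for a,b in zip(u[lab==k],v[lab==k])])
    q,e=fitc(P); print(n,'ring',q,e,len(P)); 
    q,e=fitc(P,.0285); print(n,'ring fixed r',q[:2],e)
# elbow
print("body top face z .077", px2pt("top",359.2,212.3,.077))
for p in ((401.5,242),(452,258),(440,313),(387,300)):
    u=p[0]/6.5+295-.5; v=p[1]/6.5+170-.5; print(px2pt("top",u,v,.077))
# flange outline
g=cv2.cvtColor(t,cv2.COLOR_BGR2GRAY)
m=(g<170).astype(np.uint8)
A=[]
c=np.array([356.5,215.5])
for a in np.arange(60,190,8):
    d=np.array([np.cos(np.radians(a)),np.sin(np.radians(a))])
    rr=np.arange(5,16,.1); L=cv2.remap(g.astype(np.float32),(c[0]+rr*d[0]).astype(np.float32)[None],(c[1]+rr*d[1]).astype(np.float32)[None],cv2.INTER_LINEAR)[0]
    i=np.where(L>190)[0]
    if len(i): A.append((a,rr[i[0]],*px2pt("top",*(c+rr[i[0]]*d),.032)[:2]))
A=np.array(A); print(np.c_[A[:,:2],A[:,2:]].round(3)); print('flange',fitc(A[:,2:]),fitc(A[:,2:],.031))
E
python3 m.py
```

```text
scene ring [-77.78349197 131.09503773 152.51701369] 0.0016382794527816207 8
scene ring fixed r [0.550453   0.26394241] 0.0021511767305972826
top ring [0.59898451 0.26105335 0.01975128] 9.26133881043456e-09 1
top ring fixed r [0.60517078 0.26723962] 1.569513109755949e-09
body top face z .077 [ 0.54729921 -0.24005918  0.077     ]
[ 0.56564214 -0.23156105  0.077     ]
[ 0.55735802 -0.25614867  0.077     ]
[ 0.52975928 -0.2487434   0.077     ]
[ 0.53647834 -0.22294608  0.077     ]
[[ 60.      9.1     0.519  -0.254]
 [ 68.      8.8     0.518  -0.25 ]
 [ 76.      8.5     0.518  -0.246]
 [ 84.      8.5     0.517  -0.242]
 [ 92.      8.5     0.517  -0.238]
 [100.      8.5     0.517  -0.234]
 [108.      8.5     0.518  -0.23 ]
 [116.      8.5     0.52   -0.227]
 [124.      8.6     0.521  -0.223]
 [132.      8.8     0.523  -0.22 ]
 [140.      9.1     0.526  -0.216]
 [148.      9.5     0.529  -0.213]
 [156.      9.7     0.532  -0.21 ]
 [164.      9.8     0.536  -0.209]
 [172.      9.8     0.541  -0.208]
 [180.      9.8     0.546  -0.208]
 [188.     10.1     0.55   -0.207]]
flange (array([ 0.5494215 , -0.23972631,  0.03290651]), np.float64(0.0005999685430388705)) (array([ 0.54756848, -0.2384535 ,  0.03      ]), np.float64(0.0007139900661654093))
```

```bash
cat > m2.py <<'E'
import cv2,numpy as np
from h import *
from m import fitc,t,s
for n,im,roi,c in(("scene",s,(334,363,207,228),(348.1,216.8)),("top",t,(200,230,192,220),(215.5,206.5))):
    g=cv2.cvtColor(im,cv2.COLOR_BGR2GRAY).astype(np.float32)
    P=[]
    cw=px2pt(n,*c,.0916)
    for a in np.radians(np.arange(0,360,10)):
        rr=np.arange(.022,.036,.0005)
        uv=np.array([pt2px(n,cw+[r*np.cos(a),r*np.sin(a),0]) for r in rr]).astype(np.float32)
        L=cv2.remap(g,uv[None,:,0],uv[None,:,1],cv2.INTER_LINEAR)[0]
        w=np.clip(95-L,0,None)**2
        if w.sum()>0 and L.min()<75: r=rr[np.argmin(L)]; P.append((cw[0]+r*np.cos(a),cw[1]+r*np.sin(a)))
    P=np.array(P); print(n,len(P),cw,fitc(P),fitc(P,.0285))
E
python3 m2.py | tail -2
python3 - <<'E'
import cv2,numpy as np
t=cv2.imread("pics/top0.png");g=cv2.cvtColor(t,cv2.COLOR_BGR2GRAY)
print(g[202:214,334:354])
print(g[192:222,202:228])
E
```

```text
scene 36 [0.5787155  0.21862408 0.0916    ] (array([0.57969588, 0.21695077, 0.0277947 ]), np.float64(0.0010519498457626413)) (array([0.57977223, 0.21692554, 0.03      ]), np.float64(0.0012649568380337449))
top 34 [0.56686105 0.21959534 0.0916    ] (array([0.56729557, 0.22151203, 0.02801631]), np.float64(0.0019595458217381975)) (array([0.56738696, 0.22152428, 0.03      ]), np.float64(0.0019859506630240365))
[[158 164 167 179 186 196 221 231 233 233 229 211 191 187 186 196 222 237
  240 241]
 [138 150 157 159 164 169 179 185 182 181 181 175 168 167 166 168 188 221
  237 241]
 [128 132 134 140 155 160 156 149 137 132 145 156 163 165 162 157 159 185
  228 240]
 [127 127 127 132 144 142 127 118 111 108 118 132 146 153 144 137 136 158
  215 234]
 [127 128 127 129 131 126 122 127 127 118 110 112 118 124 127 131 145 164
  192 201]
 [127 128 127 128 125 122 133 149 148 134 126 123 116 111 116 130 162 174
  162 140]
 [129 128 127 127 125 127 141 156 155 139 139 143 134 122 118 117 123 119
  101  85]
 [142 139 133 128 131 139 144 150 146 137 149 157 150 144 140 129 109  93
   80  72]
 [164 160 
[... 2901 characters left out ...]
49  53  63
   65  62  70  89  96  83  66  62]
 [ 95  84  79  64  78 103 107 107  98  90  88  91  91  88  78  68  61  61
   68  78  96 112 106  86  74  71]
 [119  79  62  53  67 105 121 126 118 107 102  96  89  82  74  68  62  68
   93 113 129 129 112  90  81  81]
 [173 141 120 111 121 152 168 169 158 148 139 126 116 106  97  86  76  85
  122 144 146 141 126 107  83  64]
 [213 207 196 189 197 212 216 212 203 191 169 153 149 141 127 108  90  92
  130 149 149 147 146 139 109  72]
 [220 221 221 221 225 227 224 220 210 197 172 160 156 148 133 112  92  97
  132 148 148 149 152 150 132 111]
 [219 220 221 224 226 226 220 214 206 189 166 159 157 147 131 110  91  98
  133 148 149 149 151 152 150 145]]
```

```bash
python3 - <<'E' | grep -v '^ \?\['
import numpy as np
from h import *
def tri(a,b):
    e1,d1=ray("scene",*a); e2,d2=ray("top",*b)
    A=np.c_[d1,-d2]; k=np.linalg.lstsq(A,e2-e1,rcond=None)[0]; p,q=e1+k[0]*d1,e2+k[1]*d2
    return (p+q)/2, np.linalg.norm(p-q)
print('ring',tri(pt2px("scene",[.5797,.217,.0916]),pt2px("top",[.5673,.2215,.0916])))
print('body',tri((191.5,236.5),(359.2,212.3)))
print('body scene z.077',px2pt("scene",191.5,236.5,.077))
print(pt2px("scene",[.5475,-.239,.077]),pt2px("top",[.5475,-.239,.077]))
for p in ([0,0,0],bot.get_obs()['ee_pos']): print(pt2px("scene",p),pt2px("top",p))
E
```

```text
ring (array([0.56892152, 0.22221061, 0.08328691]), np.float64(0.0009699778639977657))
body (array([ 0.54755666, -0.240797  ,  0.07548634]), np.float64(0.0008015900001701814))
body scene z.077 [ 0.54939139 -0.24116238  0.077     ]
```

Run:
```python
import cv2
t=cv2.imread("pics/top0.png"); s=cv2.imread("pics/scene0.png")
cv2.imwrite("pics/g1.png",cv2.resize(s[90:150,5:85],None,fx=9,fy=9,interpolation=cv2.INTER_NEAREST))
cv2.imwrite("pics/g2.png",cv2.resize(t[290:350,490:560],None,fx=9,fy=9,interpolation=cv2.INTER_NEAREST))
```

```text
(no output)
```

View pics/g1.png

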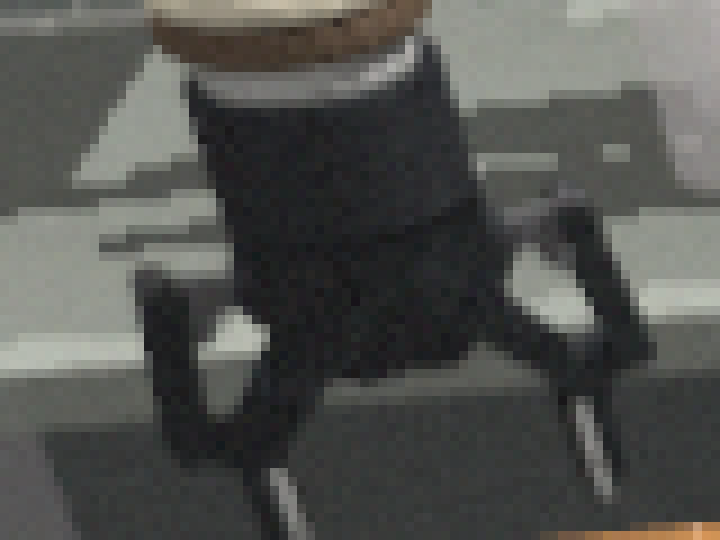

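View pics/g2.png

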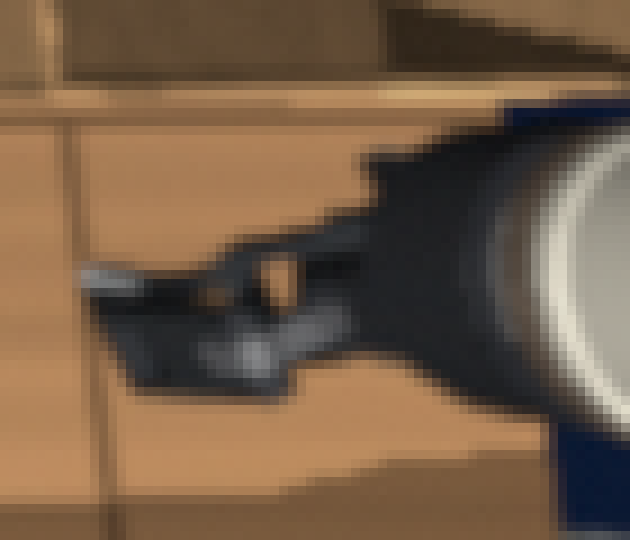

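```bash
cat >> h.py <<'E'
def tri(a,b):
    e1,d1=ray("scene",*a); e2,d2=ray("top",*b)
    A=np.c_[d1,-d2]; k=np.linalg.lstsq(A,e2-e1,rcond=None)[0]; p,q=e1+k[0]*d1,e2+k[1]*d2
    return ((p+q)/2).round(4), np.linalg.norm(p-q).round(4)
E
python3 - <<'E'
import cv2,numpy as np
from h import *
print(tri((356.7,235.0),(223.8,162)),tri((369,234.),(210.8,162)))
for n,uv in(("scene",[(356.7,235),(369,234.)]),("top",[(223.8,162),(210.8,162)])):
    print(n,[px2pt(n,*p,.126) for p in uv])
for p in ([0,0,0],bot.get_obs()['ee_pos']): print(pt2px("scene",p),pt2px("top",p))
t=cv2.imread("pics/top0.png"); s=cv2.imread("pics/scene0.png")
def crop(im,x0,x1,y0,y1,k,name):
    g=cv2.resize(im[y0:y1,x0:x1],None,fx=k,fy=k,interpolation=cv2.INTER_NEAREST)
    for i in range(0,x1-x0,5): cv2.putText(g,str(x0+i),(i*k,10),0,.35,(0,0,255),1); g[:,i*k]=g[:,i*k]//2
    for i in range(0,y1-y0,5): cv2.putText(g,str(y0+i),(0,i*k+10),0,.35,(0,0,255),1); g[i*k]=g[i*k]//2
    cv2.imwrite(name,g)
crop(t,190,250,155,240,7,"pics/b1.png")
crop(s,312,376,204,250,12,"pics/b2.png")
E
```

```text
(array([0.7048, 0.1929, 0.1232]), np.float64(0.0023)) (array([0.705 , 0.2318, 0.1204]), np.float64(0.0035))
scene [array([0.70819843, 0.19256465, 0.126     ]), array([0.7116401 , 0.22655581, 0.126     ])]
top [array([0.7034947 , 0.19143824, 0.126     ]), array([0.70381237, 0.23262186, 0.126     ])]
[244.61723925 160.60441181] [286.17581503 389.82892486]
[ 56.85899358 150.78716834] [513.85729563 316.22288909]
```

View pics/b1.png

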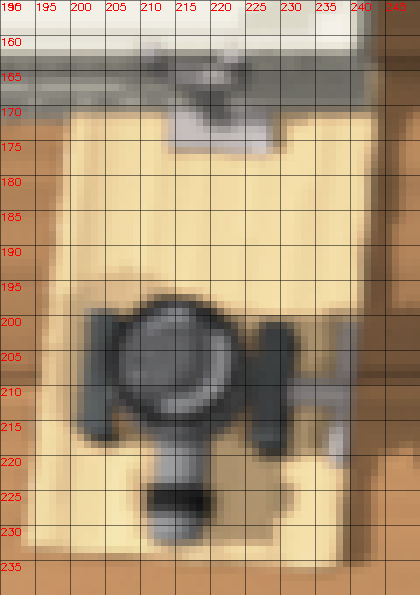

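View pics/b2.png

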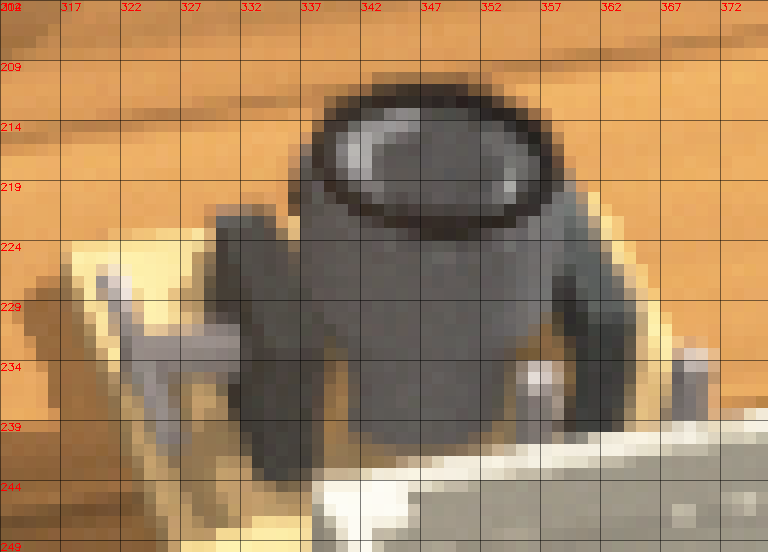

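Run:
```python
import numpy as np
from h import *
print('board corner',tri((317.3,223.7),(237.7,235)), px2pt("scene",317.3,223.7,.012),px2pt("top",237.7,235,.012))
# board edges in top
L=[px2pt("top",*p,.012) for p in((199,172),(193,232.5))]; R=[px2pt("top",*p,.012) for p in((242.3,172),(237.7,235))]
for a,b in(L,R): d=a-b; print(a,b,np.degrees(np.arctan2(d[1],d[0])))
# tray corners, z .02
tc=lambda x,y:(x/6.5+295-.5,y/6.5+170-.5); sc=lambda x,y:(x/5.5+130-.5,y/5.5+220-.5)
print('tray',tri(sc(625,58),tc(85,455)),tri(sc(35,175),tc(727,388)),tri(sc(710,240),tc(47,132)))
for p in ((85,455),(727,388),(680,72),(47,132)): print(px2pt("top",*tc(*p),.02))
print('clamp ring',tri((277,211),(270,268)))
```

```text
board corner (array([0.4864, 0.1551, 0.0101]), np.float64(0.0002)) [0.48876938 0.154384   0.012     ] [0.48607532 0.15480271 0.012     ]
[0.70564833 0.29009773 0.012     ] [0.49566647 0.30403451 0.012     ] -3.797228599645171
[0.7044936  0.14104548 0.012     ] [0.48607532 0.15480271 0.012     ] -3.6040555961900815
tray (array([ 0.4687, -0.0801,  0.0122]), np.float64(0.0047)) (array([ 0.5008, -0.4073,  0.0144]), np.float64(0.0019)) (array([ 0.6381, -0.0637,  0.0169]), np.float64(0.0039))
[ 0.46812541 -0.07705615  0.02      ]
[ 0.49995245 -0.40638828  0.02      ]
[ 0.66750777 -0.3943219   0.02      ]
[ 0.63766079 -0.06155843  0.02      ]
clamp ring (array([0.3767, 0.0477, 0.0024]), np.float64(0.0005))
```

Run:
```python
import numpy as np
from h import *
for a,b,z in(((346,213),(340,210.5),.05),((348,208),(343,205.3),.06),((348,210.5),(342,207.5),.064)):
    d=px2pt("top",*b,z)-px2pt("top",*a,z); print(np.degrees(np.arctan2(d[1],d[0])))
for y in (66,70,73.5,77):
    y=np.radians(y); print(y,[pt2px("top",[.5475+r*np.cos(y),-.239+r*np.sin(y),.053]).round(1) for r in(.02,.062)],[pt2px("scene",[.5475+r*np.cos(y),-.239+r*np.sin(y),.053]).round(1) for r in(.02,.062)])
```

```text
66.2260506313654
60.1617097367281
62.07620187089355
1.1519173063162575 [array([351.6, 211.3]), array([339.7, 206.2])] [array([199.8, 243.4]), array([213.8, 245.1])]
1.2217304763960306 [array([351.5, 211.7]), array([339.3, 207.4])] [array([199.9, 243.1]), array([214.2, 244.2])]
1.2828170002158321 [array([351.4, 212. ]), array([338.9, 208.5])] [array([200. , 242.8]), array([214.5, 243.3])]
1.3439035240356338 [array([351.3, 212.4]), array([338.7, 209.6])] [array([200.1, 242.5]), array([214.7, 242.5])]
```

```bash
cat >> h.py <<'E'
from scipy.spatial.transform import Rotation as Ro
def plan(p=None,zang=None,dp=None,tilt=True):
    """deltas in tool axes from current measured pose to world p, jaw z at world angle zang(deg), x straight down"""
    o=bot.get_obs(); R=np.array(o['ee_rot']); e=np.array(o['ee_pos'])
    d=(np.array(p)-e) if p is not None else np.array(dp,float)
    a=np.radians(zang) if zang is not None else np.arctan2(R[1,2],R[0,2])
    x=np.array([0,0,-1.]); z=np.array([np.cos(a),np.sin(a),0]); G=np.c_[x,np.cross(z,x),z]
    w=Ro.from_matrix(R.T@G).as_rotvec(degrees=True)
    print('d',(R.T@d).round(4),'w',w.round(2),'|d|',np.linalg.norm(d).round(4))
    return R.T@d,w
def st():
    o=bot.get_obs(); R=np.array(o['ee_rot']); a=np.degrees(np.arctan2(R[1,2],R[0,2]))
    print('t',round(o['time_s'],2),'p',np.round(o['ee_pos'],4),'zang',a.round(2),'tilt',np.degrees(np.arccos(-R[2,0])).round(2),'F',np.round(o['force'],2),'T',np.round(o['torque'],3),'gap',round(o['finger_gap'],4),'q',np.round(o['qpos'],2))
E
python3 - <<'E'
from h import *
st(); plan([.26,-.36,.27]); plan([.40,-.30,.25],-45); plan([.5475,-.239,.16],-21)
E
```

```text
t 0.1 p [ 0.2298 -0.6074  0.2304] zang -69.27 tilt 0.1 F [-0.64 -0.34 -0.22] T [0.027 0.003 0.011] gap 0.0856 q [ 1.47  0.5  -0.43  1.55  0.22  1.14 -0.21]
d [-0.0393  0.1158 -0.2207] w [-0.  -0.1 -0. ] |d| 0.2523
d [-0.0192  0.268  -0.2272] w [-2.427e+01 -1.000e-01 -2.000e-02] |d| 0.3519
d [ 0.0708  0.4275 -0.2319] w [-4.827e+01 -9.000e-02 -4.000e-02] |d| 0.4915
```

Call:
{"op": "jog_arm", "data": {"motion": [{"dx": -0.04, "dy": 0.02, "dz": -0.03}, {"dx": -0.04, "dy": 0.04, "dz": -0.075}, {"dx": -0.04, "dy": 0.06, "dz": -0.12}, {"dx": -0.04, "dy": 0.08, "dz": -0.165}, {"dx": -0.04, "dy": 0.1, "dz": -0.2}, {"dx": -0.04, "dy": 0.12, "dz": -0.22}, {"dx": -0.04, "dy": 0.16, "dz": -0.223}, {"dx": -0.04, "dy": 0.16, "dz": -0.223}]}}

```text
invalid input
```

Run:
```python
from h import *
st(); plan([.40,-.30,.25],-45); plan([.5475,-.239,.16],-21)
```

```text
t 0.1 p [ 0.2298 -0.6074  0.2304] zang -69.27 tilt 0.1 F [-0.64 -0.34 -0.22] T [0.027 0.003 0.011] gap 0.0856 q [ 1.47  0.5  -0.43  1.55  0.22  1.14 -0.21]
d [-0.0192  0.268  -0.2272] w [-2.427e+01 -1.000e-01 -2.000e-02] |d| 0.3519
d [ 0.0708  0.4275 -0.2319] w [-4.827e+01 -9.000e-02 -4.000e-02] |d| 0.4915
```

Call:
{"op": "jog_arm", "data": {"motion": [{"dx": -0.04, "dy": 0.02, "dz": -0.03, "wx": 0, "wy": 0, "wz": 0, "claw": 0}, {"dx": -0.04, "dy": 0.04, "dz": -0.075, "wx": 0, "wy": 0, "wz": 0, "claw": 0}, {"dx": -0.04, "dy": 0.06, "dz": -0.12, "wx": 0, "wy": 0, "wz": 0, "claw": 0}, {"dx": -0.04, "dy": 0.08, "dz": -0.165, "wx": 0, "wy": 0, "wz": 0, "claw": 0}, {"dx": -0.04, "dy": 0.1, "dz": -0.2, "wx": 0, "wy": 0, "wz": 0, "claw": 0}, {"dx": -0.04, "dy": 0.12, "dz": -0.22, "wx": 0, "wy": 0, "wz": 0, "claw": 0}, {"dx": -0.04, "dy": 0.16, "dz": -0.223, "wx": 0, "wy": 0, "wz": 0, "claw": 0}, {"dx": -0.04, "dy": 0.16, "dz": -0.223, "wx": 0, "wy": 0, "wz": 0, "claw": 0}]}}

```text
time_s: 0.9
ee_pos: [0.305, -0.3395, 0.2719]
ee_rot: [[0.003, 0.933, 0.361], [-0.0, 0.361, -0.933], [-1.0, 0.002, 0.001]]
force: [0.8, -0.3, 0.2]
finger_gap: 0.0854
```

Run:
```python
from h import *
st(); plan([.5475,-.239,.16],-21)
```

```text
t 0.9 p [ 0.305  -0.3395  0.2719] zang -68.86 tilt 0.15 F [ 0.77 -0.32  0.18] T [-0.016 -0.022  0.039] gap 0.0854 q [ 1.35  0.11 -0.61  1.96  0.07  1.09 -0.48]
d [ 0.1125  0.2622 -0.0064] w [-47.86   0.12  -0.09] |d| 0.2854
```

Call:
{"op": "jog_arm", "data": {"motion": [{"dx": 0.0, "dy": 0.03, "dz": -0.006, "wx": -8, "wy": 0, "wz": 0, "claw": 0}, {"dx": 0.0, "dy": 0.075, "dz": -0.006, "wx": -16, "wy": 0, "wz": 0, "claw": 0}, {"dx": 0.01, "dy": 0.12, "dz": -0.006, "wx": -24, "wy": 0, "wz": 0, "claw": 0}, {"dx": 0.03, "dy": 0.16, "dz": -0.006, "wx": -32, "wy": 0, "wz": 0, "claw": 0}, {"dx": 0.05, "dy": 0.2, "dz": -0.006, "wx": -40, "wy": 0, "wz": 0, "claw": 0}, {"dx": 0.075, "dy": 0.24, "dz": -0.006, "wx": -48, "wy": 0, "wz": 0, "claw": 0}, {"dx": 0.112, "dy": 0.264, "dz": -0.006, "wx": -48, "wy": 0, "wz": 0, "claw": 0}, {"dx": 0.112, "dy": 0.264, "dz": -0.006, "wx": -48, "wy": 0, "wz": 0, "claw": 0}]}}

```text
time_s: 1.7
ee_pos: [0.545, -0.2396, 0.1532]
ee_rot: [[-0.007, 0.359, 0.934], [0.007, 0.934, -0.358], [-1.0, 0.004, -0.009]]
force: [0.0, -0.3, 0.1]
finger_gap: 0.0855
```

Run:
```python
from h import *
import cv2
st(); plan([.5475,-.239,.09],-21)
for n in("scene","top"): cv2.imwrite(f"pics/{n}1.png",bot.capture(n)[:,:,::-1])
t=cv2.imread("pics/top1.png"); s=cv2.imread("pics/scene1.png")
a=cv2.resize(t[150:280,290:420],None,fx=4,fy=4,interpolation=cv2.INTER_CUBIC); b=cv2.resize(s[150:280,130:260],None,fx=4,fy=4,interpolation=cv2.INTER_CUBIC)
cv2.imwrite("pics/c1.png",cv2.resize(np.hstack([a,b]),(800,400)))
```

```text
t 1.7 p [ 0.545  -0.2396  0.1532] zang -21.01 tilt 0.56 F [ 0.01 -0.32  0.06] T [0.008 0.127 0.048] gap 0.0855 q [ 0.92  0.57 -0.74  1.75  0.44  1.   -0.35]
d [0.0632 0.0012 0.0027] w [-0.01 -0.5  -0.26] |d| 0.0632
```

View pics/c1.png

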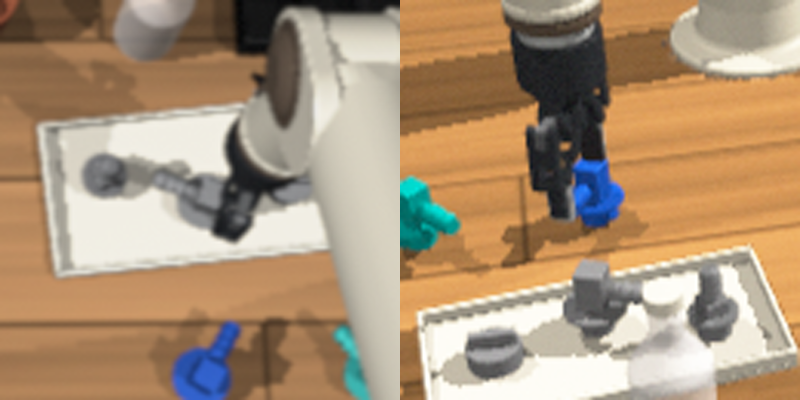

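Run:
```python
from h import *
for s_ in(1,-1):
  p=np.array([.545,-.2396,.163])+s_*.043*np.array([.934,-.358,0]); print(p,pt2px("scene",p),pt2px("top",p))
import cv2
t=cv2.imread("pics/top1.png"); s=cv2.imread("pics/scene1.png")
def crop(im,x0,x1,y0,y1,k,name):
    g=cv2.resize(im[y0:y1,x0:x1],None,fx=k,fy=k,interpolation=cv2.INTER_NEAREST)
    for i in range(0,x1-x0,5): cv2.putText(g,str(x0+i),(i*k,10),0,.35,(0,0,255),1); g[:,i*k]=g[:,i*k]//2
    for i in range(0,y1-y0,5): cv2.putText(g,str(y0+i),(0,i*k+10),0,.35,(0,0,255),1); g[i*k]=g[i*k]//2
    return g
a=crop(s,165,210,180,230,9,"");b=crop(t,345,385,195,245,9,"")
cv2.imwrite("pics/c2.png",np.hstack([a,b]))
```

```text
[ 0.585162 -0.254994  0.163   ] [183.5995777  219.92570797] [369.424575   194.48689747]
[ 0.504838 -0.224206  0.163   ] [193.00410454 202.15301864] [360.63609673 220.74665504]
```

View pics/c2.png

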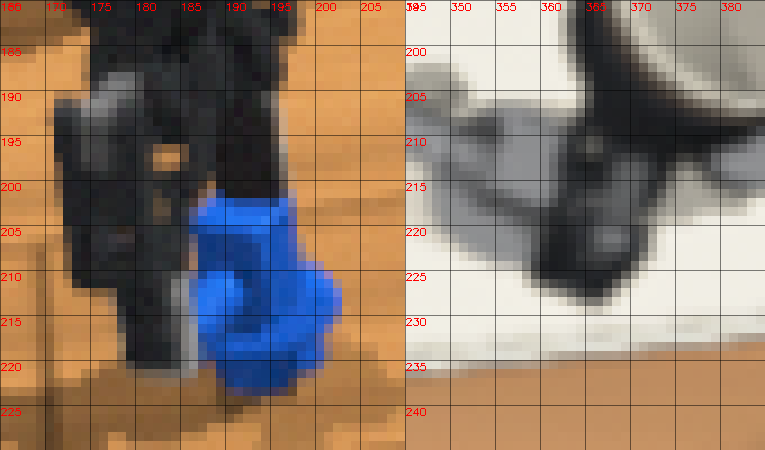

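Call:
{"op": "jog_arm", "data": {"motion": [{"dx": 0.03, "dy": 0.001, "dz": 0.002, "wx": 0, "wy": -0.5, "wz": -0.3, "claw": 0}, {"dx": 0.06, "dy": 0.001, "dz": 0.002, "wx": 0, "wy": -0.5, "wz": -0.3, "claw": 0}, {"dx": 0.085, "dy": 0.001, "dz": 0.002, "wx": 0, "wy": -0.5, "wz": -0.3, "claw": 0}, {"dx": 0.1, "dy": 0.001, "dz": 0.002, "wx": 0, "wy": -0.5, "wz": -0.3, "claw": 0}, {"dx": 0.108, "dy": 0.001, "dz": 0.002, "wx": 0, "wy": -0.5, "wz": -0.3, "claw": 0}, {"dx": 0.108, "dy": 0.001, "dz": 0.002, "wx": 0, "wy": -0.5, "wz": -0.3, "claw": 0}]}}

```text
time_s: 2.4
ee_pos: [0.5475, -0.2443, 0.0516]
ee_rot: [[0.006, 0.364, 0.931], [-0.009, 0.931, -0.364], [-1.0, -0.006, 0.009]]
force: [-0.7, 0.5, 0.4]
finger_gap: 0.0853
```

Run:
```python
from h import *
st(); plan([.5475,-.239,.044],-21)
```

```text
t 2.4 p [ 0.5475 -0.2443  0.0516] zang -21.33 tilt 0.6 F [-0.7   0.47  0.42] T [-0.026 -0.007 -0.033] gap 0.0853 q [ 0.85  0.7  -0.64  1.8   0.56  0.82 -0.45]
d [ 0.0075  0.0049 -0.002 ] w [-0.33  0.5   0.33] |d| 0.0092
```

Call:
{"op": "jog_arm", "data": {"motion": [{"dx": 0, "dy": 0, "dz": 0, "wx": 0, "wy": 0, "wz": 0, "claw": 0}, {"dx": 0, "dy": 0, "dz": 0, "wx": 0, "wy": 0, "wz": 0, "claw": 0}]}}

```text
time_s: 2.6
ee_pos: [0.5488, -0.2439, 0.0528]
ee_rot: [[0.008, 0.363, 0.932], [-0.009, 0.932, -0.363], [-1.0, -0.005, 0.011]]
force: [0.3, -0.1, 0.0]
finger_gap: 0.0856
```

Run:
```python
from h import *
st(); plan([.5475,-.239,.044],-21)
```

```text
t 2.6 p [ 0.5488 -0.2439  0.0528] zang -21.27 tilt 0.71 F [ 0.26 -0.05  0.04] T [-0.027  0.044  0.014] gap 0.0856 q [ 0.85  0.7  -0.65  1.8   0.56  0.82 -0.45]
d [ 0.0087  0.0041 -0.0031] w [-0.28  0.64  0.32] |d| 0.0101
```

Call:
{"op": "jog_arm", "data": {"motion": [{"dx": 0.004, "dy": 0.004, "dz": -0.003, "wx": 0, "wy": 0.6, "wz": 0.3, "claw": 0}, {"dx": 0.0085, "dy": 0.004, "dz": -0.003, "wx": 0, "wy": 0.6, "wz": 0.3, "claw": 0}, {"dx": 0.0085, "dy": 0.004, "dz": -0.003, "wx": 0, "wy": 0.6, "wz": 0.3, "claw": 0}, {"dx": 0.0085, "dy": 0.004, "dz": -0.003, "wx": 0, "wy": 0.6, "wz": 0.3, "claw": 0}]}}

```text
time_s: 3.0
ee_pos: [0.5463, -0.2386, 0.0425]
ee_rot: [[-0.002, 0.363, 0.932], [0.001, 0.932, -0.363], [-1.0, 0.0, -0.002]]
force: [-0.1, -0.3, -0.1]
finger_gap: 0.0855
```

Run:
```python
from h import *
st(); plan([.5475,-.239,.044],-21)
import cv2
for n in("scene","top"): cv2.imwrite(f"pics/{n}2.png",bot.capture(n)[:,:,::-1])
t=cv2.imread("pics/top2.png"); s=cv2.imread("pics/scene2.png")
a=cv2.resize(s[200:270,160:230],None,fx=6,fy=6,interpolation=cv2.INTER_CUBIC);b=cv2.resize(t[180:250,325:390],None,fx=6,fy=6,interpolation=cv2.INTER_CUBIC)
cv2.imwrite("pics/c3.png",np.hstack([a,b]))
```

```text
t 3.0 p [ 0.5463 -0.2386  0.0425] zang -21.26 tilt 0.13 F [-0.15 -0.32 -0.08] T [ 0.029  0.019 -0.026] gap 0.0855 q [ 0.84  0.71 -0.64  1.81  0.57  0.82 -0.45]
d [-0.0015  0.      0.0012] w [-0.26 -0.13 -0.01] |d| 0.002
```

View pics/c3.png

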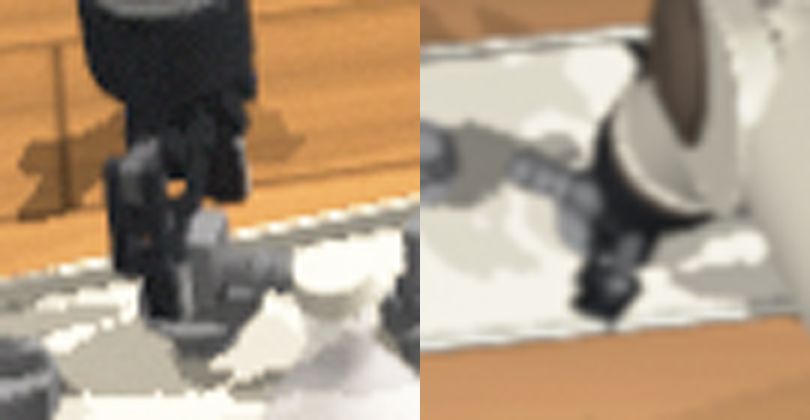

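Call:
{"op": "jog_arm", "data": {"motion": [{"dx": 0, "dy": 0, "dz": 0.001, "wx": 0, "wy": 0, "wz": 0, "claw": 0.3}, {"dx": 0, "dy": 0, "dz": 0.001, "wx": 0, "wy": 0, "wz": 0, "claw": 0.6}, {"dx": 0, "dy": 0, "dz": 0.001, "wx": 0, "wy": 0, "wz": 0, "claw": 1}, {"dx": 0, "dy": 0, "dz": 0.001, "wx": 0, "wy": 0, "wz": 0, "claw": 1}, {"dx": 0, "dy": 0, "dz": 0.001, "wx": 0, "wy": 0, "wz": 0, "claw": 1}, {"dx": 0, "dy": 0, "dz": 0.001, "wx": 0, "wy": 0, "wz": 0, "claw": 1}, {"dx": 0, "dy": 0, "dz": 0.001, "wx": 0, "wy": 0, "wz": 0, "claw": 1}], "squeeze": 30}}

```text
time_s: 3.8
ee_pos: [0.5477, -0.2391, 0.0429]
ee_rot: [[-0.001, 0.363, 0.932], [0.001, 0.932, -0.363], [-1.0, 0.0, -0.001]]
force: [-0.3, 0.0, 1.8]
finger_gap: 0.028
```

Run:
```python
from h import *
st(); plan([.5475,-.239,.044],-21)
import cv2
for n in("scene","top"): cv2.imwrite(f"pics/{n}3.png",bot.capture(n)[:,:,::-1])
t=cv2.imread("pics/top3.png"); s=cv2.imread("pics/scene3.png")
a=cv2.resize(s[200:270,160:230],None,fx=6,fy=6,interpolation=cv2.INTER_CUBIC);b=cv2.resize(t[180:250,325:390],None,fx=6,fy=6,interpolation=cv2.INTER_CUBIC)
cv2.imwrite("pics/c4.png",np.hstack([a,b]))
```

```text
t 3.8 p [ 0.5477 -0.2391  0.0429] zang -21.27 tilt 0.07 F [-0.26  0.04  1.85] T [-0.    -0.098 -0.039] gap 0.028 q [ 0.84  0.71 -0.64  1.8   0.57  0.82 -0.45]
d [-0.0011  0.     -0.0002] w [-0.27 -0.07 -0.  ] |d| 0.0011
```

View pics/c4.png

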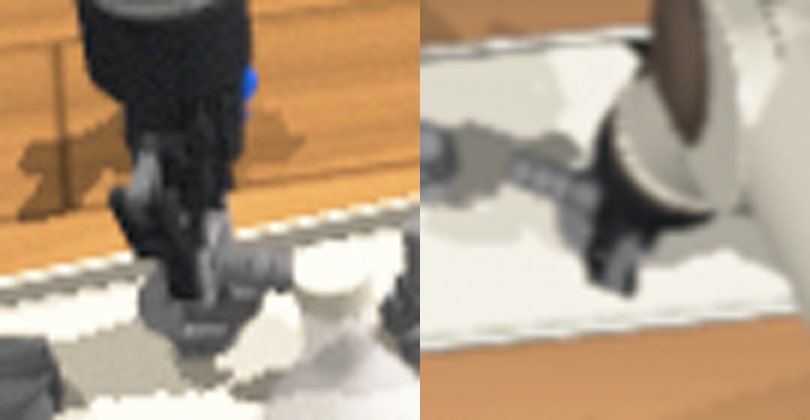

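Call:
{"op": "jog_arm", "data": {"motion": [{"dx": -0.005, "dy": 0, "dz": 0, "wx": 0, "wy": 0, "wz": 0, "claw": 1}, {"dx": -0.02, "dy": 0, "dz": 0, "wx": 0, "wy": 0, "wz": 0, "claw": 1}, {"dx": -0.05, "dy": 0, "dz": 0, "wx": 0, "wy": 0, "wz": 0, "claw": 1}, {"dx": -0.09, "dy": 0, "dz": 0, "wx": 0, "wy": 0, "wz": 0, "claw": 1}, {"dx": -0.13, "dy": 0, "dz": 0, "wx": 0, "wy": 0, "wz": 0, "claw": 1}, {"dx": -0.16, "dy": 0, "dz": 0, "wx": 0, "wy": 0, "wz": 0, "claw": 1}, {"dx": -0.16, "dy": 0, "dz": 0, "wx": 0, "wy": 0, "wz": 0, "claw": 1}, {"dx": -0.16, "dy": 0, "dz": 0, "wx": 0, "wy": 0, "wz": 0, "claw": 1}], "squeeze": 50}}

```text
time_s: 4.7
ee_pos: [0.5477, -0.2394, 0.2039]
ee_rot: [[-0.0, 0.363, 0.932], [-0.001, 0.932, -0.363], [-1.0, -0.001, -0.0]]
force: [-0.2, -0.2, -1.4]
finger_gap: 0.0276
```

Run:
```python
from h import *
st(); plan([.5575,0,.2],-21); plan([.568,.2217,.20],-5)
import cv2
for n in("scene","top"): cv2.imwrite(f"pics/{n}4.png",bot.capture(n)[:,:,::-1])
t=cv2.imread("pics/top4.png"); s=cv2.imread("pics/scene4.png")
a=cv2.resize(s[160:250,150:240],None,fx=5,fy=5,interpolation=cv2.INTER_CUBIC);b=cv2.resize(t[170:260,325:390],None,fx=5,fy=5,interpolation=cv2.INTER_CUBIC)
cv2.imwrite("pics/c5.png",np.hstack([a,b]))
```

```text
t 4.7 p [ 0.5477 -0.2394  0.2039] zang -21.27 tilt 0.05 F [-0.19 -0.21 -1.36] T [-0.02   0.017 -0.008] gap 0.0276 q [ 0.94  0.51 -0.77  1.71  0.4   1.09 -0.33]
d [ 0.0037  0.2266 -0.0778] w [-0.27 -0.01  0.05] |d| 0.2396
d [ 0.0035  0.437  -0.1484] w [-16.27  -0.02   0.05] |d| 0.4615
```

View pics/c5.png

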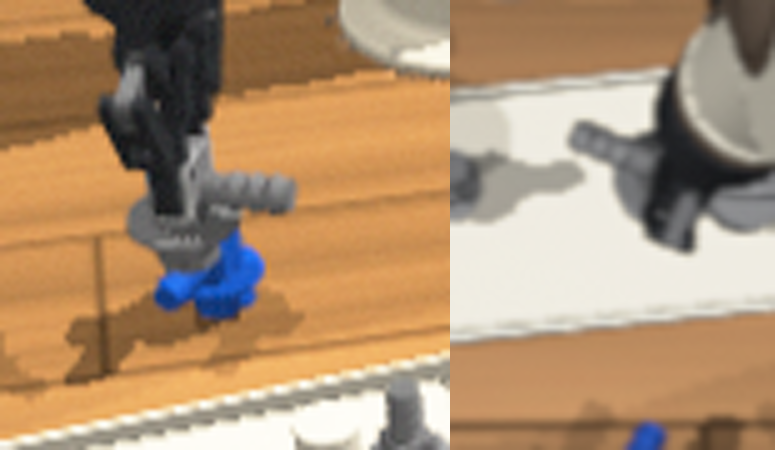

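Call:
{"op": "jog_arm", "data": {"motion": [{"dx": 0.003, "dy": 0.02, "dz": -0.007, "wx": -1, "wy": 0, "wz": 0, "claw": 1}, {"dx": 0.003, "dy": 0.05, "dz": -0.017, "wx": -2, "wy": 0, "wz": 0, "claw": 1}, {"dx": 0.003, "dy": 0.085, "dz": -0.029, "wx": -3, "wy": 0, "wz": 0, "claw": 1}, {"dx": 0.003, "dy": 0.12, "dz": -0.041, "wx": -4, "wy": 0, "wz": 0, "claw": 1}, {"dx": 0.003, "dy": 0.155, "dz": -0.053, "wx": -6, "wy": 0, "wz": 0, "claw": 1}, {"dx": 0.003, "dy": 0.19, "dz": -0.065, "wx": -7, "wy": 0, "wz": 0, "claw": 1}, {"dx": 0.003, "dy": 0.225, "dz": -0.077, "wx": -8, "wy": 0, "wz": 0, "claw": 1}, {"dx": 0.003, "dy": 0.25, "dz": -0.085, "wx": -9, "wy": 0, "wz": 0, "claw": 1}]}}

```text
time_s: 5.6
ee_pos: [0.5575, 0.0289, 0.1987]
ee_rot: [[-0.004, 0.208, 0.978], [0.002, 0.978, -0.208], [-1.0, 0.001, -0.005]]
force: [0.3, -0.1, -1.3]
finger_gap: 0.0276
```

Run:
```python
from h import *
st(); plan([.568,.2217,.18],-5)
```

```text
t 5.6 p [0.5575 0.0289 0.1987] zang -11.99 tilt 0.28 F [ 0.26 -0.13 -1.26] T [ 0.013 -0.024  0.054] gap 0.0276 q [ 0.57  0.48 -0.87  1.8   0.41  1.06 -0.66]
d [ 0.0191  0.1907 -0.0296] w [-6.99 -0.26 -0.1 ] |d| 0.194
```

Call:
{"op": "jog_arm", "data": {"motion": [{"dx": 0.0, "dy": 0.03, "dz": -0.004, "wx": -2, "wy": 0, "wz": 0, "claw": 1}, {"dx": 0.0, "dy": 0.07, "dz": -0.01, "wx": -4, "wy": 0, "wz": 0, "claw": 1}, {"dx": 0.0, "dy": 0.11, "dz": -0.017, "wx": -6, "wy": 0, "wz": 0, "claw": 1}, {"dx": 0.005, "dy": 0.15, "dz": -0.023, "wx": -7, "wy": -0.2, "wz": 0, "claw": 1}, {"dx": 0.01, "dy": 0.18, "dz": -0.028, "wx": -7, "wy": -0.2, "wz": 0, "claw": 1}, {"dx": 0.019, "dy": 0.192, "dz": -0.03, "wx": -7, "wy": -0.2, "wz": 0, "claw": 1}, {"dx": 0.019, "dy": 0.192, "dz": -0.03, "wx": -7, "wy": -0.2, "wz": 0, "claw": 1}, {"dx": 0.019, "dy": 0.192, "dz": -0.03, "wx": -7, "wy": -0.2, "wz": 0, "claw": 1}]}}

```text
time_s: 6.4
ee_pos: [0.5699, 0.2174, 0.1796]
ee_rot: [[-0.001, 0.092, 0.996], [-0.002, 0.996, -0.092], [-1.0, -0.002, -0.0]]
force: [0.2, -0.7, -1.7]
finger_gap: 0.0274
```

```bash
cat >> h.py <<'E'
import cv2
def grid(im,x0,x1,y0,y1,k):
    g=cv2.resize(im[y0:y1,x0:x1],None,fx=k,fy=k,interpolation=cv2.INTER_NEAREST)
    for i in range(0,x1-x0,5): cv2.putText(g,str(x0+i),(i*k,10),0,.35,(0,0,255),1); g[:,i*k]=g[:,i*k]//2
    for i in range(0,y1-y0,5): cv2.putText(g,str(y0+i),(0,i*k+10),0,.35,(0,0,255),1); g[i*k]=g[i*k]//2
    return g
def shots(k):
    r=[]
    for n in("scene","top"): r.append(np.ascontiguousarray(bot.capture(n)[:,:,::-1])); cv2.imwrite(f"pics/{n}{k}.png",r[-1])
    return r
E
python3 - <<'E'
from h import *
st(); plan([.568,.2217,.18],-5)
s,t=shots(5)
a=grid(s,315,380,165,245,7);b=grid(t,190,240,160,240,7)
cv2.imwrite("pics/c6.png",np.hstack([a,b]))
E
```

```text
t 6.4 p [0.5699 0.2174 0.1796] zang -5.27 tilt 0.1 F [ 0.15 -0.72 -1.7 ] T [ 0.     0.001 -0.003] gap 0.0274 q [ 0.21  0.6  -0.86  1.69  0.5   1.09 -0.9 ]
d [-0.0004  0.0042 -0.0023] w [-0.27 -0.03  0.1 ] |d| 0.0047
```

View pics/c6.png

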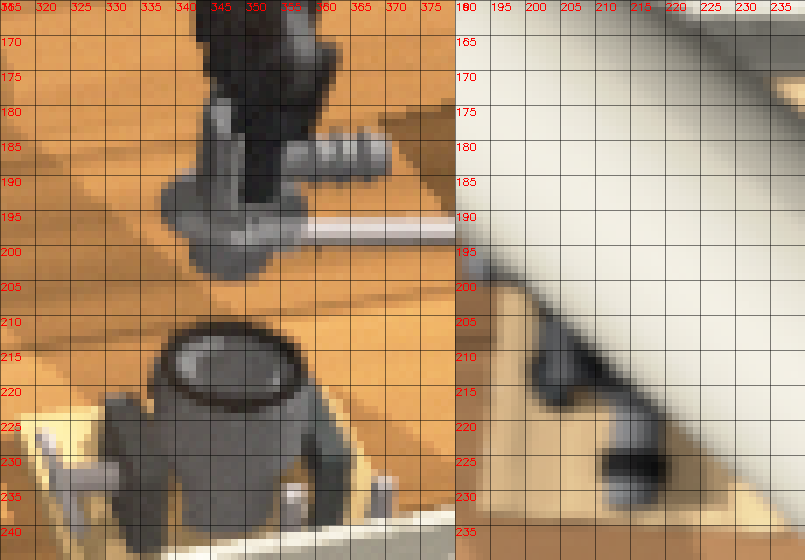

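Run:
```python
from h import *
e=np.array([.5699,.2174]); oz=.1796-.0379
a=np.linspace(0,2*np.pi,73)
def ext(c,z,r,nm):
    P=np.array([pt2px("scene",[c[0]+r*np.cos(x),c[1]+r*np.sin(x),z]) for x in a]); print(nm,'u',P[:,0].min().round(1),P[:,0].max().round(1),'v',P[:,1].min().round(1),P[:,1].max().round(1))
ext(e,oz+.0252,.031,'flange bot');ext(e,oz+.0302,.031,'flange top');ext(e,oz,.0145,'foot');ext(e,oz+.0025,.017,'spigot')
th=np.radians(84.73); 
for r,h in((.062,.048),): print('tip',pt2px("scene",[e[0]+r*np.cos(th),e[1]+r*np.sin(th),oz+h]))
for c in((.568,.2217),(.5797,.217)): ext(c,.0916,.0315,'gasket outer %s'%(c,)); ext(c,.0916,.0255,'gasket in'); ext(c,.085,.033,'collar')
s=cv2.imread("pics/scene5.png"); g=cv2.cvtColor(s,cv2.COLOR_BGR2GRAY)
print(g[189:207,335:363])
```

```text
flange bot u 338.1 359.7 v 188.3 199.9
flange top u 338.3 359.9 v 186.8 198.4
foot u 343.2 353.1 v 198.5 204.0
spigot u 342.4 354.1 v 197.3 203.8
tip [370.52472492 185.73344811]
gasket outer (0.568, 0.2217) u 337.3 358.4 v 208.7 220.8
gasket in u 339.3 356.4 v 209.8 219.6
collar u 336.6 358.7 v 210.2 222.9
gasket outer (0.5797, 0.217) u 337.1 358.4 v 211.0 223.4
gasket in u 339.1 356.3 v 212.1 222.1
collar u 336.4 358.7 v 212.5 225.5
[[174 175 176 176 177 169 161 139  75  60  63  90  77 110  76  37  39  39
   34  46  96  92  91  91  92  86  88  85]
 [173 173 174 169 144 118 115 107  61  62  68  87  78 114  74  32  36  36
   34  48  93  85  93  88  74  77  90  81]
 [170 171 165 136 104  80  79  78  62  66  79  89  80 117  63  34  33  37
   37  55 117 124 128 132 106 113 129 126]
 [167 166 155  92  83  82  81  80  63  65  82  90  92 115  48  32  33  36
   36  56 110 111 118 134 142 144 154 151]
 [159 157 137  81  83  81  81  80  76  67  84  91  99 114  60  31  35  34
   49  73  89  79  85 105 155 156 159 157]
 [156 155 138  78  80  81  81  81  82  70  89  90  94 118  88  99  95  90
   
[... 744 characters left out ...]
133 132 132 143 161 157 151  69  75  84  85  87  86  88  87  85  87  83
   98 142 141 138 146 143 147 131 151 148]
 [129 127 131 131 140 144 150  95  76  80  87  87  88  84  83  82  83  83
  116 149 147 147 146 148 146 150 152 150]
 [130 127 127 128 128 128 151 129  95  83  85  86  82  78  83  86  88 106
  144 147 150 153 156 156 157 161 163 163]
 [127 125 124 128 123 123 135 137 135 116 104  92  82  84  87 114 118 152
  161 165 163 167 167 166 171 173 170 169]
 [129 127 130 129 130 131 129 135 147 154 150 149 142 145 149 156 156 170
  169 172 172 171 173 172 173 175 172 172]
 [131 134 137 140 137 142 140 140 141 158 169 171 172 172 173 174 174 172
  172 174 173 172 170 172 173 173 174 173]]
```

Run:
```python
from h import *
a=np.linspace(0,2*np.pi,73)
def ext(n,c,z,r,nm):
    P=np.array([pt2px(n,[c[0]+r*np.cos(x),c[1]+r*np.sin(x),z]) for x in a]); print(n,nm,'u',P[:,0].min().round(1),P[:,0].max().round(1),'v',P[:,1].min().round(1),P[:,1].max().round(1))
for c in((.568,.2217),(.574,.2195),(.5797,.217)):
    for n in("top","scene"): ext(n,c,.0916,.0315,'gasket out %s'%(c,)); ext(n,c,.0916,.0255,'gasket in'); ext(n,c,.085,.033,'collar')
s0=cv2.imread("pics/scene0.png"); print(cv2.cvtColor(s0,cv2.COLOR_BGR2GRAY)[207:228,335:362])
s=cv2.imread("pics/scene5.png"); print(cv2.cvtColor(s,cv2.COLOR_BGR2GRAY)[207:228,347:349].T)
```

```text
top gasket out (0.568, 0.2217) u 204.9 224.7 v 196.5 215.9
top gasket in u 206.8 222.9 v 198.4 214.0
top collar u 204.8 225.4 v 196.5 216.7
scene gasket out (0.568, 0.2217) u 337.3 358.4 v 208.7 220.8
scene gasket in u 339.3 356.4 v 209.8 219.6
scene collar u 336.6 358.7 v 210.2 222.9
top gasket out (0.574, 0.2195) u 205.7 225.5 v 194.7 214.0
top gasket in u 207.6 223.6 v 196.5 212.2
top collar u 205.5 226.2 v 194.7 214.9
scene gasket out (0.574, 0.2195) u 337.2 358.5 v 209.8 222.1
scene gasket in u 339.2 356.4 v 211.0 220.9
scene collar u 336.6 358.8 v 211.3 224.2
top gasket out (0.5797, 0.217) u 206.5 226.3 v 193.0 212.2
top gasket in u 208.4 224.4 v 194.8 210.4
top collar u 206.4 227.0 v 193.0 213.1
scene gasket out (0.5797, 0.217) u 337.1 358.4 v 211.0 223.4
scene gasket in u 339.1 356.3 v 212.1 222.1
scene collar u 336.4 358.7 v 212.5 225.5
[[168 168 166 170 168 169 168 172 171 172 171 173 174 170 171 169 171 171
  170 170 172 170 170 170 168 168 170]
 [172 173 172 172 170 170 172 171 169 173 172 170 169 169 166 169 171 167
  169 169 168 166 160 156 149 145 142]
 [172 170 171 17
[... 1610 characters left out ...]
5  63  49  44  43  45  53  71
   87 105 100 121 111 117  93 103 133]
 [ 83 113  82  85  87  92  88  88  90  98  86  83  85  89  87  77  84  86
   97 112 100 107 115 111  92  98 107]
 [ 80  91  80  87  87  89  92  90  87  89  91  90  93 100 101  90  93  92
   89  95 102 110 113 105  97  94  94]
 [ 79  85  84  85  89  91  92  91  92  94  89  89  94  90  93  88  89  92
   89  96 103 108 115  96  79  91  93]
 [ 79  82  81  84  86  88  89  90  91  91  91  91  92  89  92  92  88  90
   92  96 103 110 113  69  61  97  93]]
[[172 156 140 103  50  45  75  90  88  87  91  91  93  88  64  43  50  83
   93  91  90]
 [172 174 159 103  48  42  79  92  90  92  92  89  93  91  69  44  39  87
   99  93  94]]
```

Call:
{"op": "jog_arm", "data": {"motion": [{"dx": 0, "dy": 0.004, "dz": -0.002, "wx": 8, "wy": 0, "wz": 0, "claw": 1}, {"dx": 0, "dy": 0.004, "dz": -0.002, "wx": 16, "wy": 0, "wz": 0, "claw": 1}, {"dx": 0, "dy": 0.004, "dz": -0.002, "wx": 24, "wy": 0, "wz": 0, "claw": 1}, {"dx": 0, "dy": 0.004, "dz": -0.002, "wx": 32, "wy": 0, "wz": 0, "claw": 1}, {"dx": 0, "dy": 0.004, "dz": -0.002, "wx": 40, "wy": 0, "wz": 0, "claw": 1}, {"dx": 0, "dy": 0.004, "dz": -0.002, "wx": 48, "wy": 0, "wz": 0, "claw": 1}, {"dx": 0, "dy": 0.004, "dz": -0.002, "wx": 56, "wy": 0, "wz": 0, "claw": 1}, {"dx": 0, "dy": 0.004, "dz": -0.002, "wx": 64, "wy": 0, "wz": 0, "claw": 1}]}}

```text
time_s: 7.3
ee_pos: [0.5697, 0.2206, 0.1814]
ee_rot: [[0.003, 0.938, 0.346], [-0.001, 0.346, -0.938], [-1.0, 0.002, 0.001]]
force: [0.3, 0.4, -2.1]
finger_gap: 0.0273
```

Call:
{"op": "jog_arm", "data": {"motion": [{"dx": 0, "dy": 0, "dz": 0, "wx": 8, "wy": 0, "wz": 0, "claw": 1}, {"dx": 0, "dy": 0, "dz": 0, "wx": 16, "wy": 0, "wz": 0, "claw": 1}, {"dx": 0, "dy": 0, "dz": 0, "wx": 24, "wy": 0, "wz": 0, "claw": 1}, {"dx": 0, "dy": 0, "dz": 0, "wx": 25, "wy": 0, "wz": 0, "claw": 1}, {"dx": 0, "dy": 0, "dz": 0, "wx": 25, "wy": 0, "wz": 0, "claw": 1}]}}

```text
time_s: 7.8
ee_pos: [0.5695, 0.2215, 0.1814]
ee_rot: [[0.002, 0.997, -0.073], [-0.0, -0.073, -0.997], [-1.0, 0.002, 0.0]]
force: [-1.0, -1.1, -1.0]
finger_gap: 0.0271
```

Run:
```python
from h import *
st(); plan([.570,.2235,.18],-5)
s,t=shots(6)
cv2.imwrite("pics/c7.png",np.hstack([grid(s,315,380,165,245,7),grid(t,190,240,160,240,7)]))
o=bot.get_obs(); e=o['ee_pos'][:2]; oz=o['ee_pos'][2]-.0379; a=np.linspace(0,2*np.pi,73)
def ext(c,z,r,nm):
    P=np.array([pt2px("scene",[c[0]+r*np.cos(x),c[1]+r*np.sin(x),z]) for x in a]); print(nm,'u',P[:,0].min().round(1),P[:,0].max().round(1),'v',P[:,1].min().round(1),P[:,1].max().round(1))
ext(e,oz+.0252,.031,'flange bot');ext(e,oz+.0302,.031,'flange top');ext(e,oz,.0145,'foot');ext(e,oz+.0025,.017,'spigot')
print(cv2.cvtColor(s,cv2.COLOR_BGR2GRAY)[189:207,333:363])
```

```text
t 7.8 p [0.5695 0.2215 0.1814] zang -94.21 tilt 0.14 F [-1.05 -1.09 -1.04] T [0.004 0.076 0.011] gap 0.0271 q [-0.03  0.5  -0.51  1.7   0.28  1.02 -2.29]
d [ 0.0014  0.0004 -0.002 ] w [-89.21   0.12  -0.1 ] |d| 0.0024
flange bot u 339.7 361.2 v 187.5 199.1
flange top u 339.8 361.4 v 186.1 197.6
foot u 344.7 354.6 v 197.7 203.2
spigot u 343.9 355.6 v 196.6 203.0
[[160 174 175 176 175 175 175 174 169  79  43  52 105 115  63  92  77  75
   83  99 112 126 136  97  96 121 130 138 162 164]
 [148 161 160 174 176 177 171 171 169 140  89  64 111 115  57  89  69  73
   81 103 128 148 165 147 126 129 165 157 158 160]
 [146 143 144 154 156 168 160 140 139 139 112  87 114 115  71  90  69  71
   86  98 124 157 167 174 135 121 155 155 153 154]
 [140 138 139 137 138 147 131 111 109 108 108 105  94  92  82  90  81  71
   87 102 133 159 171 182 166 141 146 143 152 151]
 [134 133 132 133 132 130 113 109 111 110 110 107  81  71  89  87  83  74
   85 113 135 158 166 182 186 162 144 141 139 160]
 [129 130 132 128 130 128 114  93 110 110 110 105  80  82  91  96  89  77
   88 108 124 147 155 172 185 182 152
[... 814 characters left out ...]
 80  83  84  85  90  88
   88  80  86 107 116 111 110 132 142 134 150 149]
 [129 132 132 134 129 127 130 127 130 129 127 115  93  82  89  91  87  86
   87  86  94 116 125 126 139 148 149 147 152 150]
 [131 128 127 129 126 127 127 127 128 126 123 121 110  99  97  91  96  92
   90  96 115 123 123 125 141 160 157 162 164 163]
 [127 122 125 125 122 122 125 123 122 124 126 128 127 124 124 121 120 125
  126 126 134 136 136 139 140 152 157 170 170 171]
 [126 125 123 127 131 129 127 131 131 133 137 137 136 140 138 143 141 142
  141 140 142 140 145 143 146 140 147 158 157 173]
 [130 131 132 131 138 141 141 141 140 141 140 143 143 142 141 143 147 145
  144 143 142 147 142 143 143 145 143 142 145 157]]
```

View pics/c7.png

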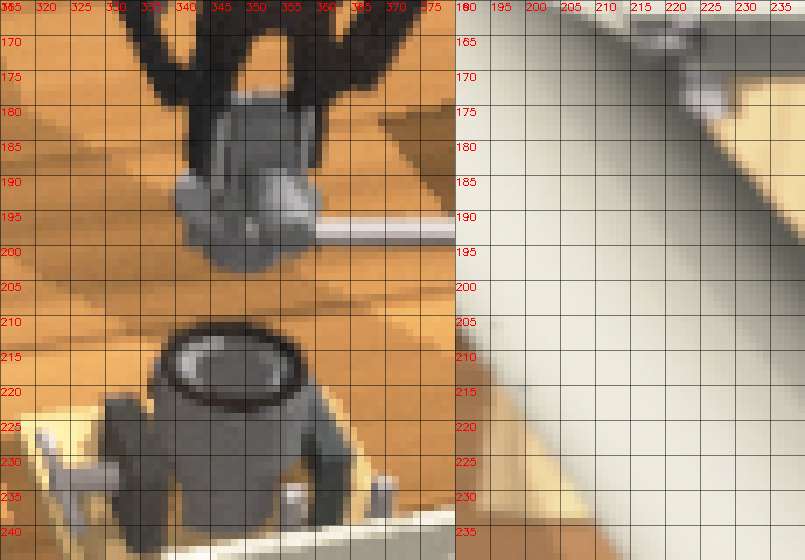

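Call:
{"op": "jog_arm", "data": {"motion": [{"dx": 0, "dy": 0.001, "dz": -0.001, "wx": -8, "wy": 0, "wz": 0, "claw": 1}, {"dx": 0, "dy": 0.001, "dz": -0.001, "wx": -16, "wy": 0, "wz": 0, "claw": 1}, {"dx": 0, "dy": 0.001, "dz": -0.001, "wx": -24, "wy": 0, "wz": 0, "claw": 1}, {"dx": 0, "dy": 0.001, "dz": -0.001, "wx": -32, "wy": 0, "wz": 0, "claw": 1}, {"dx": 0, "dy": 0.001, "dz": -0.001, "wx": -40, "wy": 0, "wz": 0, "claw": 1}, {"dx": 0, "dy": 0.001, "dz": -0.001, "wx": -48, "wy": 0, "wz": 0, "claw": 1}, {"dx": 0, "dy": 0.001, "dz": -0.001, "wx": -56, "wy": 0, "wz": 0, "claw": 1}, {"dx": 0, "dy": 0.001, "dz": -0.001, "wx": -64, "wy": 0, "wz": 0, "claw": 1}]}}

```text
time_s: 8.7
ee_pos: [0.5702, 0.2233, 0.181]
ee_rot: [[0.002, 0.498, 0.867], [0.0, 0.867, -0.498], [-1.0, 0.001, 0.002]]
force: [0.7, -0.9, -1.6]
finger_gap: 0.0276
```

Call:
{"op": "jog_arm", "data": {"motion": [{"dx": 0, "dy": 0, "dz": 0, "wx": -8, "wy": 0, "wz": 0, "claw": 1}, {"dx": 0, "dy": 0, "dz": 0, "wx": -16, "wy": 0, "wz": 0, "claw": 1}, {"dx": 0, "dy": 0, "dz": 0, "wx": -24, "wy": 0, "wz": 0, "claw": 1}, {"dx": 0, "dy": 0, "dz": 0, "wx": -24, "wy": 0, "wz": 0, "claw": 1}, {"dx": 0, "dy": 0, "dz": 0, "wx": -24, "wy": 0, "wz": 0, "claw": 1}]}}

```text
time_s: 9.2
ee_pos: [0.5702, 0.2234, 0.1809]
ee_rot: [[0.002, 0.112, 0.994], [0.0, 0.994, -0.112], [-1.0, 0.001, 0.002]]
force: [1.1, 0.3, -1.2]
finger_gap: 0.0276
```

Run:
```python
from h import *
st(); plan([.5705,.2225,.14],-6)
```

```text
t 9.2 p [0.5702 0.2234 0.1809] zang -6.46 tilt 0.09 F [ 1.1   0.25 -1.2 ] T [-0.027 -0.013  0.042] gap 0.0276 q [ 0.19  0.6  -0.85  1.69  0.5   1.09 -0.92]
d [ 0.0409 -0.0008  0.0003] w [-0.46  0.09 -0.03] |d| 0.041
```

Call:
{"op": "jog_arm", "data": {"motion": [{"dx": 0.01, "dy": -0.001, "dz": 0, "wx": 0, "wy": 0, "wz": 0, "claw": 1}, {"dx": 0.025, "dy": -0.001, "dz": 0, "wx": 0, "wy": 0, "wz": 0, "claw": 1}, {"dx": 0.04, "dy": -0.001, "dz": 0, "wx": 0, "wy": 0, "wz": 0, "claw": 1}, {"dx": 0.05, "dy": -0.001, "dz": 0, "wx": 0, "wy": 0, "wz": 0, "claw": 1}, {"dx": 0.054, "dy": -0.001, "dz": 0, "wx": 0, "wy": 0, "wz": 0, "claw": 1}, {"dx": 0.056, "dy": -0.001, "dz": 0, "wx": 0, "wy": 0, "wz": 0, "claw": 1}, {"dx": 0.056, "dy": -0.001, "dz": 0, "wx": 0, "wy": 0, "wz": 0, "claw": 1}]}}

```text
time_s: 9.9
ee_pos: [0.5701, 0.223, 0.1249]
ee_rot: [[0.002, 0.109, 0.994], [0.0, 0.994, -0.109], [-1.0, 0.0, 0.002]]
force: [-0.9, 0.3, -0.7]
finger_gap: 0.0277
```

Run:
```python
from h import *
st()
s,t=shots(7)
cv2.imwrite("pics/c8.png",grid(s,320,385,185,245,11))
```

```text
t 9.9 p [0.5701 0.223  0.1249] zang -6.26 tilt 0.1 F [-0.95  0.35 -0.74] T [-0.021  0.028 -0.007] gap 0.0277 q [ 0.16  0.66 -0.81  1.73  0.56  0.99 -0.96]
```

View pics/c8.png

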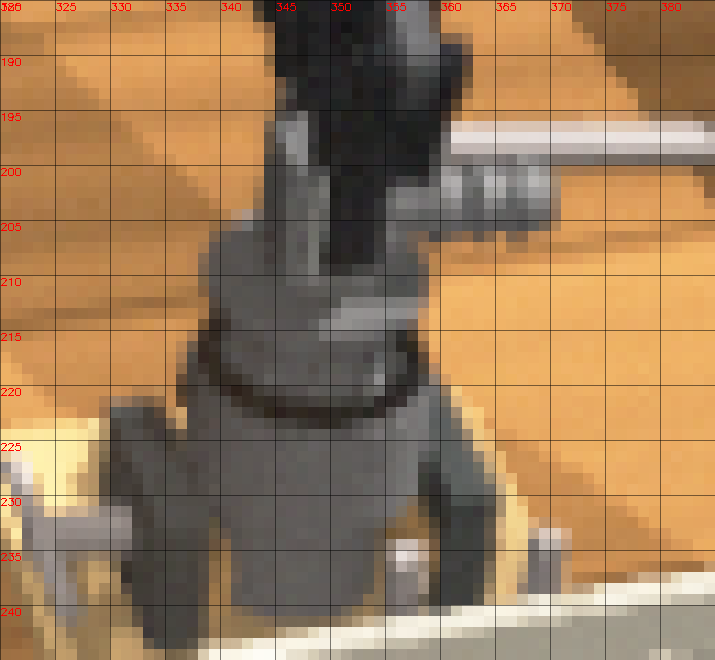

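Call:
{"op": "jog_arm", "data": {"motion": [{"dx": 0.001, "dy": 0, "dz": 0, "wx": 0, "wy": 0, "wz": 0, "claw": 1}, {"dx": 0.002, "dy": 0, "dz": 0, "wx": 0, "wy": 0, "wz": 0, "claw": 1}, {"dx": 0.003, "dy": 0, "dz": 0, "wx": 0, "wy": 0, "wz": 0, "claw": 1}, {"dx": 0.003, "dy": 0, "dz": 0, "wx": 0, "wy": 0, "wz": 0, "claw": 1}]}}

```text
time_s: 10.4
ee_pos: [0.57, 0.2227, 0.122]
ee_rot: [[0.002, 0.109, 0.994], [-0.0, 0.994, -0.109], [-1.0, 0.0, 0.002]]
force: [-0.4, 1.1, -1.8]
finger_gap: 0.0274
```

Call:
{"op": "jog_arm", "data": {"motion": [{"dx": 0.001, "dy": 0, "dz": 0, "wx": 0, "wy": 0, "wz": 0, "claw": 1}, {"dx": 0.002, "dy": 0, "dz": 0, "wx": 0, "wy": 0, "wz": 0, "claw": 1}, {"dx": 0.002, "dy": 0, "dz": 0, "wx": 0, "wy": 0, "wz": 0, "claw": 1}]}}

```text
time_s: 10.7
ee_pos: [0.5702, 0.2231, 0.1202]
ee_rot: [[0.002, 0.109, 0.994], [0.001, 0.994, -0.109], [-1.0, 0.001, 0.002]]
force: [0.1, 0.7, -0.3]
finger_gap: 0.0273
```

Call:
{"op": "jog_arm", "data": {"motion": [{"dx": 0.001, "dy": 0, "dz": 0, "wx": 0, "wy": 0, "wz": 0, "claw": 1}, {"dx": 0.002, "dy": 0, "dz": 0, "wx": 0, "wy": 0, "wz": 0, "claw": 1}, {"dx": 0.002, "dy": 0, "dz": 0, "wx": 0, "wy": 0, "wz": 0, "claw": 1}]}}

```text
time_s: 11.0
ee_pos: [0.5701, 0.2234, 0.118]
ee_rot: [[0.002, 0.109, 0.994], [0.001, 0.994, -0.109], [-1.0, 0.001, 0.002]]
force: [-0.7, 1.5, -1.0]
finger_gap: 0.0279
```

Run:
```python
from h import *
st()
```

```text
t 11.0 p [0.5701 0.2234 0.118 ] zang -6.25 tilt 0.13 F [-0.67  1.49 -1.02] T [ 0.599 -0.04  -0.042] gap 0.0279 q [ 0.16  0.67 -0.8   1.73  0.57  0.98 -0.97]
```

Call:
{"op": "jog_arm", "data": {"motion": [{"dx": 0, "dy": 0.001, "dz": 0, "wx": 0, "wy": 0, "wz": 0, "claw": 1}, {"dx": 0, "dy": 0.001, "dz": 0, "wx": 0, "wy": 0, "wz": 0, "claw": 1}]}}

```text
time_s: 11.2
ee_pos: [0.5701, 0.2236, 0.1179]
ee_rot: [[0.002, 0.109, 0.994], [-0.0, 0.994, -0.109], [-1.0, -0.0, 0.002]]
force: [-0.9, 0.6, -0.6]
finger_gap: 0.0275
```

Run:
```python
from h import *
st()
```

```text
t 11.2 p [0.5701 0.2236 0.1179] zang -6.27 tilt 0.09 F [-0.93  0.58 -0.58] T [0.297 0.    0.046] gap 0.0275 q [ 0.16  0.67 -0.8   1.73  0.57  0.98 -0.97]
```

Call:
{"op": "jog_arm", "data": {"motion": [{"dx": 0.0005, "dy": 0, "dz": 0, "wx": 0, "wy": 0, "wz": 0, "claw": 1}, {"dx": 0.001, "dy": 0, "dz": 0, "wx": 0, "wy": 0, "wz": 0, "claw": 1}, {"dx": 0.001, "dy": 0, "dz": 0, "wx": 0, "wy": 0, "wz": 0, "claw": 1}]}}

```text
time_s: 11.5
ee_pos: [0.5702, 0.2236, 0.1169]
ee_rot: [[0.002, 0.109, 0.994], [-0.0, 0.994, -0.109], [-1.0, 0.0, 0.002]]
force: [-0.1, 1.1, -2.3]
finger_gap: 0.0274
```

Run:
```python
from h import *
st()
```

```text
t 11.5 p [0.5702 0.2236 0.1169] zang -6.28 tilt 0.1 F [-0.09  1.15 -2.33] T [0.228 0.06  0.047] gap 0.0274 q [ 0.16  0.67 -0.8   1.73  0.57  0.98 -0.97]
```

Call:
{"op": "jog_arm", "data": {"motion": [{"dx": 0.0005, "dy": 0.0007, "dz": 0, "wx": 0, "wy": 0, "wz": 0, "claw": 1}, {"dx": 0.001, "dy": 0.0007, "dz": 0, "wx": 0, "wy": 0, "wz": 0, "claw": 1}, {"dx": 0.001, "dy": 0.0007, "dz": 0, "wx": 0, "wy": 0, "wz": 0, "claw": 1}]}}

```text
time_s: 11.8
ee_pos: [0.5703, 0.224, 0.1158]
ee_rot: [[0.002, 0.109, 0.994], [-0.0, 0.994, -0.109], [-1.0, -0.0, 0.002]]
force: [-0.0, -0.7, -1.4]
finger_gap: 0.0275
```

Call:
{"op": "jog_arm", "data": {"motion": [{"dx": 0.0005, "dy": 0, "dz": 0, "wx": 0, "wy": 0, "wz": 0, "claw": 1}, {"dx": 0.001, "dy": 0, "dz": 0, "wx": 0, "wy": 0, "wz": 0, "claw": 1}, {"dx": 0.001, "dy": 0, "dz": 0, "wx": 0, "wy": 0, "wz": 0, "claw": 1}]}}

```text
time_s: 12.1
ee_pos: [0.5704, 0.2243, 0.1153]
ee_rot: [[0.002, 0.109, 0.994], [-0.0, 0.994, -0.109], [-1.0, -0.0, 0.002]]
force: [-1.4, -0.7, 1.5]
finger_gap: 0.0273
```

Run:
```python
from h import *
st()
```

```text
t 12.1 p [0.5704 0.2243 0.1153] zang -6.28 tilt 0.12 F [-1.42 -0.71  1.46] T [-0.272  0.22  -0.018] gap 0.0273 q [ 0.16  0.67 -0.8   1.73  0.57  0.98 -0.97]
```

Call:
{"op": "jog_arm", "data": {"motion": [{"dx": 0.0005, "dy": -0.0003, "dz": 0, "wx": 0, "wy": 0, "wz": 0, "claw": 1}, {"dx": 0.001, "dy": -0.0003, "dz": 0, "wx": 0, "wy": 0, "wz": 0, "claw": 1}, {"dx": 0.001, "dy": -0.0003, "dz": 0, "wx": 0, "wy": 0, "wz": 0, "claw": 1}]}}

```text
time_s: 12.4
ee_pos: [0.5704, 0.2243, 0.1151]
ee_rot: [[0.003, 0.109, 0.994], [-0.0, 0.994, -0.109], [-1.0, 0.0, 0.003]]
force: [-2.3, -2.4, 7.6]
finger_gap: 0.0273
```

Run:
```python
from h import *
st()
```

```text
t 12.4 p [0.5704 0.2243 0.1151] zang -6.26 tilt 0.15 F [-2.28 -2.4   7.62] T [-0.521  0.661  0.047] gap 0.0273 q [ 0.16  0.67 -0.8   1.73  0.57  0.98 -0.97]
```

Call:
{"op": "jog_arm", "data": {"motion": [{"dx": -0.0003, "dy": -0.0003, "dz": -0.0004, "wx": 2, "wy": 0, "wz": 0, "claw": 1}, {"dx": -0.0003, "dy": -0.0003, "dz": -0.0004, "wx": 4, "wy": 0, "wz": 0, "claw": 1}, {"dx": -0.0003, "dy": -0.0003, "dz": -0.0004, "wx": 4, "wy": 0, "wz": 0, "claw": 1}]}}

```text
time_s: 12.7
ee_pos: [0.5704, 0.224, 0.1149]
ee_rot: [[0.003, 0.179, 0.984], [0.0, 0.984, -0.179], [-1.0, 0.001, 0.003]]
force: [0.6, -1.4, 3.9]
finger_gap: 0.0277
```

Run:
```python
from h import *
st()
```

```text
t 12.7 p [0.5704 0.224  0.1149] zang -10.3 tilt 0.19 F [ 0.59 -1.39  3.93] T [-0.252  0.102 -0.012] gap 0.0277 q [ 0.15  0.67 -0.78  1.74  0.56  0.97 -1.03]
```

Call:
{"op": "jog_arm", "data": {"motion": [{"dx": 0, "dy": 0, "dz": 0, "wx": 2, "wy": 0, "wz": 0, "claw": 1}, {"dx": 0, "dy": 0, "dz": 0, "wx": 4, "wy": 0, "wz": 0, "claw": 1}]}}

```text
time_s: 12.9
ee_pos: [0.5704, 0.2238, 0.1147]
ee_rot: [[0.003, 0.247, 0.969], [0.0, 0.969, -0.247], [-1.0, 0.001, 0.003]]
force: [-0.7, -1.1, 2.3]
finger_gap: 0.0275
```

Run:
```python
from h import *
st()
```

```text
t 12.9 p [0.5704 0.2238 0.1147] zang -14.3 tilt 0.17 F [-0.66 -1.13  2.3 ] T [-0.306  0.065  0.011] gap 0.0275 q [ 0.14  0.66 -0.77  1.74  0.55  0.97 -1.1 ]
```

Call:
{"op": "jog_arm", "data": {"motion": [{"dx": 0.0003, "dy": 0, "dz": 0, "wx": 2, "wy": 0, "wz": 0, "claw": 1}, {"dx": 0.0003, "dy": 0, "dz": 0, "wx": 4, "wy": 0, "wz": 0, "claw": 1}]}}

```text
time_s: 13.1
ee_pos: [0.5704, 0.2238, 0.1145]
ee_rot: [[0.003, 0.314, 0.949], [0.0, 0.949, -0.314], [-1.0, 0.001, 0.003]]
force: [-1.2, -1.4, 3.6]
finger_gap: 0.0278
```

Call:
{"op": "jog_arm", "data": {"motion": [{"dx": 0, "dy": 0, "dz": 0, "wx": 2, "wy": 0, "wz": 0, "claw": 1}, {"dx": 0, "dy": 0, "dz": 0, "wx": 4, "wy": 0, "wz": 0, "claw": 1}]}}

```text
time_s: 13.3
ee_pos: [0.5703, 0.2237, 0.1143]
ee_rot: [[0.003, 0.379, 0.925], [-0.0, 0.925, -0.379], [-1.0, 0.001, 0.003]]
force: [0.5, -0.4, 2.0]
finger_gap: 0.0275
```

Run:
```python
from h import *
st()
```

```text
t 13.3 p [0.5703 0.2237 0.1143] zang -22.3 tilt 0.15 F [ 0.49 -0.35  2.02] T [-0.332  0.059  0.037] gap 0.0275 q [ 0.12  0.65 -0.74  1.74  0.52  0.96 -1.22]
```

Call:
{"op": "jog_arm", "data": {"motion": [{"dx": 0.0003, "dy": 0, "dz": 0, "wx": 1, "wy": 0, "wz": 0, "claw": 1}, {"dx": 0.0003, "dy": 0, "dz": 0, "wx": 3, "wy": 0, "wz": 0, "claw": 1}], "squeeze": 80}}

```text
time_s: 13.5
ee_pos: [0.5703, 0.2237, 0.1141]
ee_rot: [[0.003, 0.427, 0.904], [-0.0, 0.904, -0.427], [-1.0, 0.001, 0.003]]
force: [0.8, -2.5, 4.0]
finger_gap: 0.0274
```

Call:
{"op": "jog_arm", "data": {"motion": [{"dx": 0, "dy": 0, "dz": 0, "wx": 2, "wy": 0, "wz": 0, "claw": 1}, {"dx": 0, "dy": 0, "dz": 0, "wx": 4, "wy": 0, "wz": 0, "claw": 1}]}}

```text
time_s: 13.7
ee_pos: [0.5702, 0.2237, 0.1138]
ee_rot: [[0.002, 0.489, 0.872], [-0.0, 0.872, -0.489], [-1.0, 0.001, 0.002]]
force: [-0.1, -1.3, 2.4]
finger_gap: 0.0269
```

Run:
```python
from h import *
st()
```

```text
t 13.7 p [0.5702 0.2237 0.1138] zang -29.31 tilt 0.14 F [-0.09 -1.34  2.36] T [-0.262  0.001  0.032] gap 0.0269 q [ 0.1   0.64 -0.71  1.74  0.5   0.95 -1.32]
```

Call:
{"op": "jog_arm", "data": {"motion": [{"dx": 0.0003, "dy": 0, "dz": 0, "wx": 2, "wy": 0, "wz": 0, "claw": 1}, {"dx": 0.0003, "dy": 0, "dz": 0, "wx": 4, "wy": 0, "wz": 0, "claw": 1}]}}

```text
time_s: 13.9
ee_pos: [0.5699, 0.2238, 0.1132]
ee_rot: [[0.002, 0.549, 0.836], [0.0, 0.836, -0.549], [-1.0, 0.001, 0.001]]
force: [-0.0, -0.5, -1.5]
finger_gap: 0.0272
```

Call:
{"op": "jog_arm", "data": {"motion": [{"dx": 0.0002, "dy": 0, "dz": 0, "wx": 2, "wy": 0, "wz": 0, "claw": 1}, {"dx": 0.0002, "dy": 0, "dz": 0, "wx": 4, "wy": 0, "wz": 0, "claw": 1}]}}

```text
time_s: 14.1
ee_pos: [0.5699, 0.2242, 0.1128]
ee_rot: [[0.002, 0.606, 0.796], [0.001, 0.796, -0.606], [-1.0, 0.002, 0.001]]
force: [0.6, -0.3, -1.9]
finger_gap: 0.0272
```

Run:
```python
from h import *
st()
```

```text
t 14.1 p [0.5699 0.2242 0.1128] zang -37.28 tilt 0.13 F [ 0.64 -0.34 -1.95] T [ 0.144 -0.407 -0.012] gap 0.0272 q [ 0.08  0.63 -0.68  1.74  0.48  0.94 -1.45]
```

Call:
{"op": "jog_arm", "data": {"motion": [{"dx": 0.001, "dy": 0, "dz": 0, "wx": 0, "wy": 0, "wz": 0, "claw": 1}, {"dx": 0.001, "dy": 0, "dz": 0, "wx": 0, "wy": 0, "wz": 0, "claw": 1}]}}

```text
time_s: 14.3
ee_pos: [0.5698, 0.2245, 0.112]
ee_rot: [[0.002, 0.604, 0.797], [0.001, 0.797, -0.604], [-1.0, 0.002, 0.001]]
force: [1.5, 1.0, -0.2]
finger_gap: 0.027
```

Run:
```python
from h import *
st()
```

```text
t 14.3 p [0.5698 0.2245 0.112 ] zang -37.17 tilt 0.13 F [ 1.49  0.97 -0.15] T [ 0.225 -0.273  0.04 ] gap 0.027 q [ 0.08  0.64 -0.68  1.74  0.48  0.94 -1.45]
```

Call:
{"op": "jog_arm", "data": {"motion": [{"dx": 0.001, "dy": 0, "dz": 0, "wx": -1, "wy": 0, "wz": 0, "claw": 1}, {"dx": 0.002, "dy": 0, "dz": 0, "wx": -1, "wy": 0, "wz": 0, "claw": 1}]}}

```text
time_s: 14.5
ee_pos: [0.5698, 0.2243, 0.1102]
ee_rot: [[0.002, 0.59, 0.807], [0.001, 0.807, -0.59], [-1.0, 0.002, 0.001]]
force: [1.2, 2.2, -0.5]
finger_gap: 0.0268
```

Run:
```python
from h import *
st()
```

```text
t 14.5 p [0.5698 0.2243 0.1102] zang -36.18 tilt 0.12 F [ 1.22  2.16 -0.54] T [ 0.297 -0.137  0.074] gap 0.0268 q [ 0.08  0.64 -0.68  1.74  0.48  0.93 -1.43]
```

Call:
{"op": "jog_arm", "data": {"motion": [{"dx": 0.001, "dy": 0.0003, "dz": 0, "wx": -1.5, "wy": 0, "wz": 0, "claw": 1}, {"dx": 0.002, "dy": 0.0003, "dz": 0, "wx": -1.5, "wy": 0, "wz": 0, "claw": 1}, {"dx": 0.002, "dy": 0.0003, "dz": 0, "wx": -1.5, "wy": 0, "wz": 0, "claw": 1}]}}

```text
time_s: 14.8
ee_pos: [0.5699, 0.224, 0.1079]
ee_rot: [[0.001, 0.57, 0.821], [0.0, 0.821, -0.57], [-1.0, 0.001, 0.001]]
force: [0.8, 1.7, -0.7]
finger_gap: 0.0269
```

Run:
```python
from h import *
st()
```

```text
t 14.8 p [0.5699 0.224  0.1079] zang -34.77 tilt 0.08 F [ 0.77  1.67 -0.71] T [ 0.233 -0.17   0.037] gap 0.0269 q [ 0.08  0.64 -0.68  1.74  0.49  0.93 -1.41]
```

Call:
{"op": "jog_arm", "data": {"motion": [{"dx": 0.001, "dy": 0, "dz": 0, "wx": 0, "wy": 0, "wz": 0, "claw": 1}, {"dx": 0.002, "dy": 0, "dz": 0, "wx": 0, "wy": 0, "wz": 0, "claw": 1}, {"dx": 0.002, "dy": 0, "dz": 0, "wx": 0, "wy": 0, "wz": 0, "claw": 1}]}}

```text
time_s: 15.1
ee_pos: [0.5699, 0.2239, 0.1059]
ee_rot: [[0.001, 0.57, 0.821], [-0.0, 0.821, -0.57], [-1.0, 0.001, 0.001]]
force: [0.8, 0.6, -2.2]
finger_gap: 0.0269
```

Run:
```python
from h import *
st()
```

```text
t 15.1 p [0.5699 0.2239 0.1059] zang -34.78 tilt 0.08 F [ 0.82  0.61 -2.19] T [ 0.126 -0.106  0.023] gap 0.0269 q [ 0.08  0.65 -0.68  1.74  0.49  0.93 -1.41]
```

Call:
{"op": "jog_arm", "data": {"motion": [{"dx": 0.001, "dy": 0, "dz": 0, "wx": 0, "wy": 0, "wz": 0, "claw": 1}, {"dx": 0.002, "dy": 0, "dz": 0, "wx": 0, "wy": 0, "wz": 0, "claw": 1}, {"dx": 0.002, "dy": 0, "dz": 0, "wx": 0, "wy": 0, "wz": 0, "claw": 1}]}}

```text
time_s: 15.4
ee_pos: [0.5699, 0.2239, 0.1042]
ee_rot: [[0.002, 0.57, 0.821], [-0.0, 0.821, -0.57], [-1.0, 0.001, 0.002]]
force: [0.1, -0.9, 0.0]
finger_gap: 0.0271
```

Run:
```python
from h import *
st()
s,t=shots(8)
cv2.imwrite("pics/c9.png",grid(s,320,385,185,245,11))
```

```text
t 15.4 p [0.5699 0.2239 0.1042] zang -34.78 tilt 0.09 F [ 0.06 -0.91  0.  ] T [-0.065  0.079  0.058] gap 0.0271 q [ 0.08  0.65 -0.68  1.74  0.5   0.93 -1.41]
```

View pics/c9.png

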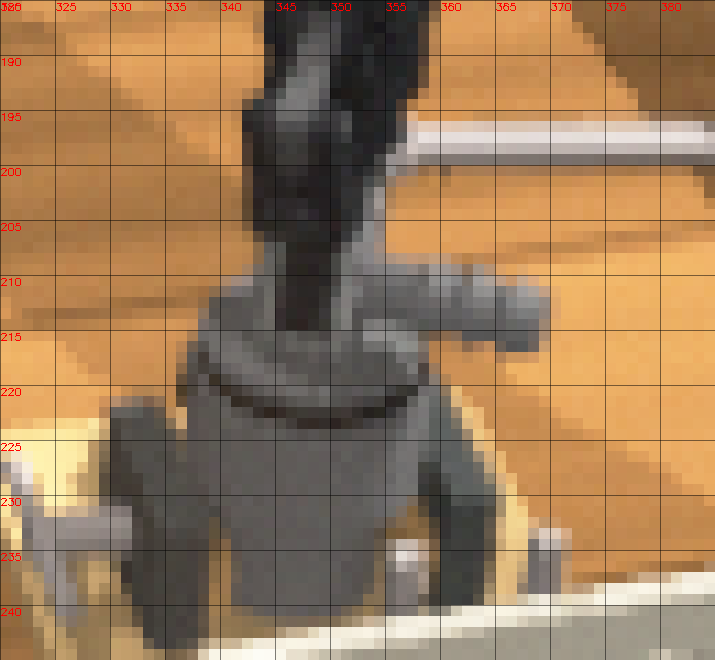

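Call:
{"op": "jog_arm", "data": {"motion": [{"dx": 0.0006, "dy": 0, "dz": 0, "wx": 0, "wy": 0, "wz": 0, "claw": 1}, {"dx": 0.0006, "dy": 0, "dz": 0, "wx": 4, "wy": 0, "wz": 0, "claw": 1}, {"dx": 0.0006, "dy": 0, "dz": 0, "wx": 8, "wy": 0, "wz": 0, "claw": 1}]}}

```text
time_s: 15.8
ee_pos: [0.5701, 0.2241, 0.1038]
ee_rot: [[0.002, 0.681, 0.732], [0.0, 0.732, -0.681], [-1.0, 0.001, 0.001]]
force: [-0.1, -0.1, 1.8]
finger_gap: 0.0272
```

Run:
```python
from h import *
st()
```

```text
t 15.8 p [0.5701 0.2241 0.1038] zang -42.93 tilt 0.12 F [-0.13 -0.09  1.83] T [-0.122  0.221  0.058] gap 0.0272 q [ 0.06  0.64 -0.65  1.74  0.47  0.92 -1.54]
```

Call:
{"op": "jog_arm", "data": {"motion": [{"dx": 0, "dy": 0, "dz": 0, "wx": 4, "wy": 0, "wz": 0, "claw": 1}, {"dx": 0, "dy": 0, "dz": 0, "wx": 8, "wy": 0, "wz": 0, "claw": 1}]}}

```text
time_s: 16.0
ee_pos: [0.5701, 0.2241, 0.1039]
ee_rot: [[0.002, 0.776, 0.63], [0.0, 0.63, -0.776], [-1.0, 0.002, 0.001]]
force: [0.3, -0.5, 0.7]
finger_gap: 0.0271
```

Run:
```python
from h import *
st()
```

```text
t 16.0 p [0.5701 0.2241 0.1039] zang -50.93 tilt 0.12 F [ 0.26 -0.48  0.72] T [-0.094  0.222  0.018] gap 0.0271 q [ 0.03  0.63 -0.62  1.74  0.45  0.91 -1.66]
```

Call:
{"op": "jog_arm", "data": {"motion": [{"dx": 0, "dy": 0, "dz": 0, "wx": 3, "wy": 0, "wz": 0, "claw": 1}, {"dx": 0, "dy": 0, "dz": 0, "wx": 6, "wy": 0, "wz": 0, "claw": 1}]}}

```text
time_s: 16.2
ee_pos: [0.5701, 0.2242, 0.1039]
ee_rot: [[0.002, 0.838, 0.546], [0.0, 0.546, -0.838], [-1.0, 0.002, 0.001]]
force: [-0.4, 0.1, 1.8]
finger_gap: 0.0271
```

Run:
```python
from h import *
st()
```

```text
t 16.2 p [0.5701 0.2242 0.1039] zang -56.89 tilt 0.12 F [-0.38  0.15  1.8 ] T [-0.132  0.134  0.037] gap 0.0271 q [ 0.02  0.62 -0.59  1.74  0.43  0.9  -1.75]
```

Call:
{"op": "jog_arm", "data": {"motion": [{"dx": 0.0001, "dy": 0, "dz": 0, "wx": 3, "wy": 0, "wz": 0, "claw": 1}, {"dx": 0.0002, "dy": 0, "dz": 0, "wx": 6, "wy": 0, "wz": 0, "claw": 1}]}}

```text
time_s: 16.4
ee_pos: [0.5703, 0.2242, 0.1037]
ee_rot: [[0.002, 0.89, 0.456], [0.0, 0.456, -0.89], [-1.0, 0.002, 0.001]]
force: [-0.1, -1.1, 1.1]
finger_gap: 0.0271
```

Run:
```python
from h import *
st()
```

```text
t 16.4 p [0.5703 0.2242 0.1037] zang -62.88 tilt 0.14 F [-0.07 -1.13  1.09] T [-0.051  0.013  0.044] gap 0.0271 q [ 0.    0.62 -0.57  1.75  0.41  0.9  -1.84]
```

Call:
{"op": "jog_arm", "data": {"motion": [{"dx": 0.0002, "dy": 0, "dz": 0, "wx": 3, "wy": 0, "wz": 0, "claw": 1}, {"dx": 0.0004, "dy": 0, "dz": 0, "wx": 6, "wy": 0, "wz": 0, "claw": 1}]}}

```text
time_s: 16.6
ee_pos: [0.5707, 0.2243, 0.1035]
ee_rot: [[0.003, 0.933, 0.36], [0.001, 0.36, -0.933], [-1.0, 0.003, 0.001]]
force: [1.6, -0.9, 1.0]
finger_gap: 0.0268
```

Run:
```python
from h import *
st()
```

```text
t 16.6 p [0.5707 0.2243 0.1035] zang -68.88 tilt 0.2 F [ 1.57 -0.91  0.97] T [ 0.007 -0.159  0.048] gap 0.0268 q [-0.02  0.61 -0.54  1.75  0.39  0.89 -1.93]
```

Call:
{"op": "jog_arm", "data": {"motion": [{"dx": 0.0002, "dy": 0, "dz": 0, "wx": 2.5, "wy": 0, "wz": 0, "claw": 1}, {"dx": 0.0004, "dy": 0, "dz": 0, "wx": 5, "wy": 0, "wz": 0, "claw": 1}]}}

```text
time_s: 16.8
ee_pos: [0.571, 0.2244, 0.1032]
ee_rot: [[0.004, 0.961, 0.278], [0.001, 0.278, -0.961], [-1.0, 0.004, 0.0]]
force: [1.1, -0.6, 1.3]
finger_gap: 0.027
```

Run:
```python
from h import *
st()
```

```text
t 16.8 p [0.571  0.2244 0.1032] zang -73.86 tilt 0.22 F [ 1.1  -0.58  1.32] T [ 0.021 -0.174  0.178] gap 0.027 q [-0.03  0.61 -0.52  1.75  0.38  0.89 -2.01]
```

Call:
{"op": "jog_arm", "data": {"motion": [{"dx": 0.0002, "dy": 0, "dz": 0, "wx": 2.5, "wy": 0, "wz": 0, "claw": 1}, {"dx": 0.0003, "dy": 0, "dz": 0, "wx": 5, "wy": 0, "wz": 0, "claw": 1}]}}

```text
time_s: 17.0
ee_pos: [0.571, 0.2243, 0.1029]
ee_rot: [[0.004, 0.981, 0.193], [0.001, 0.193, -0.981], [-1.0, 0.004, 0.0]]
force: [2.3, -0.6, 0.5]
finger_gap: 0.027
```

Run:
```python
from h import *
st()
s,t=shots(9)
cv2.imwrite("pics/c10.png",np.hstack([grid(s,325,375,185,240,8),grid(t,185,240,155,225,7)[:440]]))
```

```text
t 17.0 p [0.571  0.2243 0.1029] zang -78.85 tilt 0.22 F [ 2.31 -0.59  0.46] T [-0.048 -0.255  0.175] gap 0.027 q [-0.05  0.6  -0.5   1.75  0.36  0.88 -2.08]
```

View pics/c10.png

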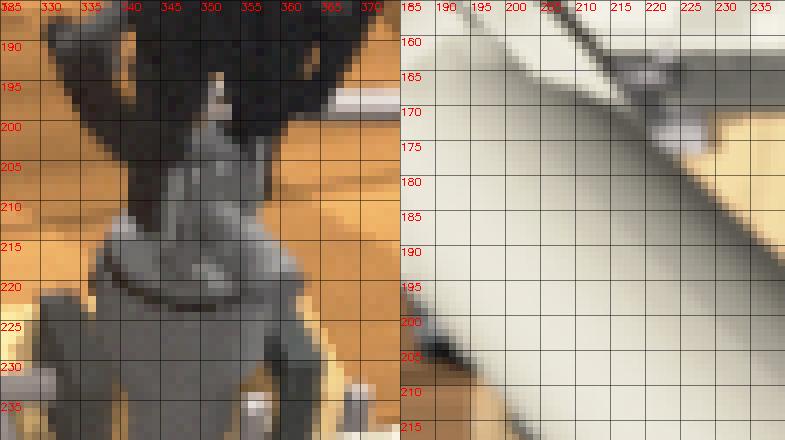

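Call:
{"op": "jog_arm", "data": {"motion": [{"dx": 0.0002, "dy": 0, "dz": 0, "wx": 2.5, "wy": 0, "wz": 0, "claw": 1}, {"dx": 0.0004, "dy": 0, "dz": 0, "wx": 5, "wy": 0, "wz": 0, "claw": 1}, {"dx": 0.0004, "dy": 0, "dz": 0, "wx": 5, "wy": 0, "wz": 0, "claw": 1}]}}

```text
time_s: 17.4
ee_pos: [0.571, 0.2241, 0.1025]
ee_rot: [[0.004, 0.994, 0.109], [0.0, 0.109, -0.994], [-1.0, 0.004, 0.0]]
force: [1.1, -0.9, 2.4]
finger_gap: 0.0273
```

Run:
```python
from h import *
st()
```

```text
t 17.4 p [0.571  0.2241 0.1025] zang -83.74 tilt 0.22 F [ 1.09 -0.86  2.36] T [-0.15  -0.426  0.014] gap 0.0273 q [-0.06  0.6  -0.48  1.75  0.35  0.88 -2.16]
```

Call:
{"op": "jog_arm", "data": {"motion": [{"dx": 0.0002, "dy": 0, "dz": 0, "wx": 2.5, "wy": 0, "wz": 0, "claw": 1}, {"dx": 0.0004, "dy": 0, "dz": 0, "wx": 5, "wy": 0, "wz": 0, "claw": 1}, {"dx": 0.0004, "dy": 0, "dz": 0, "wx": 5, "wy": 0, "wz": 0, "claw": 1}]}}

```text
time_s: 17.7
ee_pos: [0.5711, 0.2241, 0.1022]
ee_rot: [[0.004, 1.0, 0.023], [0.0, 0.023, -1.0], [-1.0, 0.004, -0.0]]
force: [2.5, -1.7, 3.4]
finger_gap: 0.0271
```

Run:
```python
from h import *
st()
```

```text
t 17.7 p [0.5711 0.2241 0.1022] zang -88.71 tilt 0.23 F [ 2.47 -1.73  3.43] T [-0.21  -0.539  0.051] gap 0.0271 q [-0.07  0.59 -0.46  1.75  0.33  0.87 -2.23]
```

Call:
{"op": "jog_arm", "data": {"motion": [{"dx": 0.0001, "dy": 0, "dz": 0, "wx": 2.5, "wy": 0, "wz": 0, "claw": 1}, {"dx": 0.0002, "dy": 0, "dz": 0, "wx": 5, "wy": 0, "wz": 0, "claw": 1}, {"dx": 0.0002, "dy": 0, "dz": 0, "wx": 5, "wy": 0, "wz": 0, "claw": 1}]}}

```text
time_s: 18.0
ee_pos: [0.5711, 0.224, 0.1019]
ee_rot: [[0.004, 0.998, -0.064], [0.0, -0.064, -0.998], [-1.0, 0.004, -0.0]]
force: [4.1, -1.4, 3.0]
finger_gap: 0.027
```

Run:
```python
from h import *
st()
s,t=shots(10)
cv2.imwrite("pics/c11.png",grid(s,325,380,185,240,13))
e=bot.get_obs()['ee_pos']
for d in(-15,-10,-3.7,3,10):
    a=np.radians(d); print(d,pt2px("scene",[e[0]+.062*np.cos(a),e[1]+.062*np.sin(a),.0915-.003+.0228])+[-1.1,.7])
```

```text
t 18.0 p [0.5711 0.224  0.1019] zang -93.69 tilt 0.22 F [ 4.15 -1.38  3.  ] T [-0.322 -0.746  0.089] gap 0.027 q [-0.09  0.59 -0.44  1.75  0.32  0.87 -2.31]
-15 [350.38565238 222.79067359]
-10 [352.27572557 222.77821753]
-3.7 [354.61024536 222.62340038]
3 [357.00282434 222.29113046]
10 [359.36502573 221.76544412]
```

View pics/c11.png

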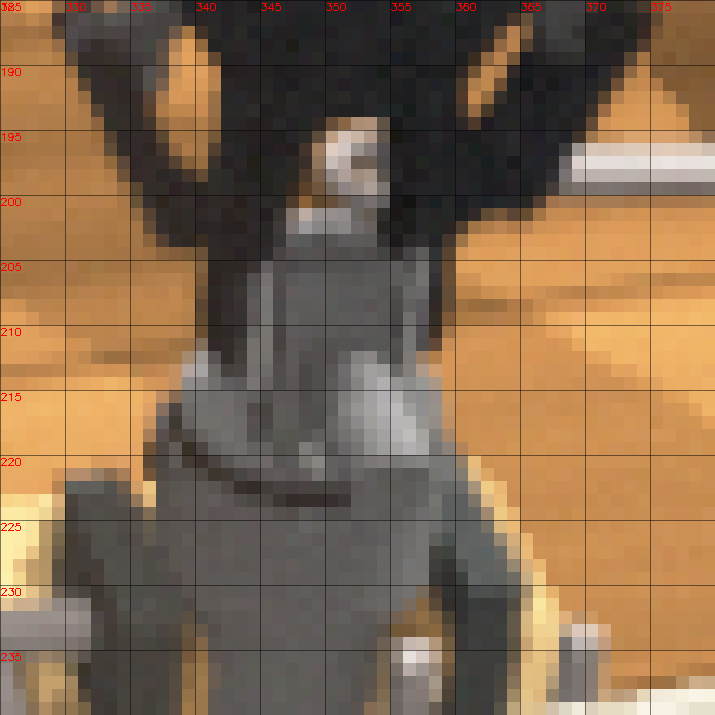

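Call:
{"op": "jog_arm", "data": {"motion": [{"dx": 0, "dy": 0.0004, "dz": 0.0002, "wx": 0, "wy": 0, "wz": 0, "claw": 1}, {"dx": -0.0003, "dy": 0.0006, "dz": 0.0002, "wx": 0, "wy": 0, "wz": 0, "claw": 1}], "squeeze": 30}}

```text
time_s: 18.3
ee_pos: [0.5711, 0.2239, 0.1019]
ee_rot: [[0.003, 0.998, -0.065], [0.0, -0.065, -0.998], [-1.0, 0.003, -0.001]]
force: [4.9, -1.3, 2.2]
finger_gap: 0.0273
```

Run:
```python
from h import *
st()
```

```text
t 18.3 p [0.5711 0.2239 0.1019] zang -93.73 tilt 0.16 F [ 4.91 -1.29  2.23] T [-0.269 -0.886  0.123] gap 0.0273 q [-0.09  0.59 -0.44  1.75  0.32  0.87 -2.31]
```

Call:
{"op": "jog_arm", "data": {"motion": [{"dx": 0, "dy": 0, "dz": 0, "wx": 0, "wy": 0, "wz": 0, "claw": 0.5}, {"dx": 0, "dy": 0, "dz": 0, "wx": 0, "wy": 0, "wz": 0, "claw": 0}, {"dx": 0, "dy": 0, "dz": 0, "wx": 0, "wy": 0, "wz": 0, "claw": 0}, {"dx": 0, "dy": 0, "dz": 0, "wx": 0, "wy": 0, "wz": 0, "claw": 0}, {"dx": 0, "dy": 0, "dz": 0, "wx": 0, "wy": 0, "wz": 0, "claw": 0}]}}

```text
time_s: 18.8
ee_pos: [0.5701, 0.224, 0.1013]
ee_rot: [[0.001, 0.998, -0.065], [0.0, -0.065, -0.998], [-1.0, 0.001, -0.0]]
force: [0.1, 0.1, 0.3]
finger_gap: 0.0856
```

Run:
```python
from h import *
st()
s,t=shots(11)
cv2.imwrite("pics/c12.png",grid(s,325,380,185,240,13))
```

```text
t 18.8 p [0.5701 0.224  0.1013] zang -93.75 tilt 0.06 F [0.13 0.13 0.33] T [-0.015 -0.007 -0.004] gap 0.0856 q [-0.09  0.59 -0.44  1.75  0.32  0.87 -2.31]
```

View pics/c12.png

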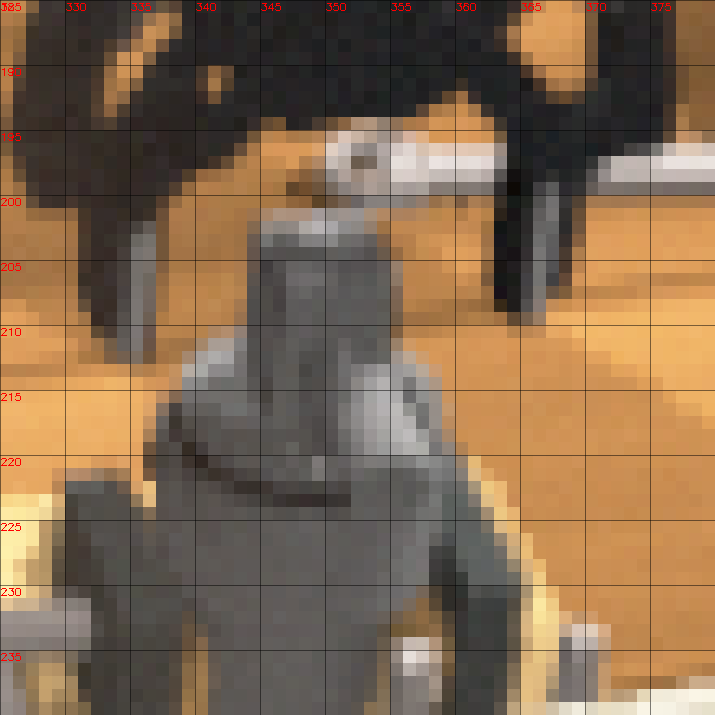

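Call:
{"op": "jog_arm", "data": {"motion": [{"dx": -0.015, "dy": 0, "dz": 0, "wx": 0, "wy": 0, "wz": 0, "claw": 0}, {"dx": -0.05, "dy": 0, "dz": 0, "wx": 0, "wy": 0, "wz": 0, "claw": 0}, {"dx": -0.09, "dy": 0, "dz": 0, "wx": 0, "wy": 0, "wz": 0, "claw": 0}, {"dx": -0.13, "dy": 0, "dz": 0, "wx": 0, "wy": 0, "wz": 0, "claw": 0}, {"dx": -0.16, "dy": 0, "dz": 0.04, "wx": -5, "wy": 0, "wz": 0, "claw": 0}, {"dx": -0.16, "dy": -0.02, "dz": 0.08, "wx": -10, "wy": 0, "wz": 0, "claw": 0}, {"dx": -0.16, "dy": -0.04, "dz": 0.12, "wx": -15, "wy": 0, "wz": 0, "claw": 0}, {"dx": -0.16, "dy": -0.06, "dz": 0.16, "wx": -20, "wy": 0, "wz": 0, "claw": 0}]}}

```text
time_s: 19.7
ee_pos: [0.4992, 0.067, 0.2628]
ee_rot: [[0.004, 0.959, 0.283], [-0.0, 0.283, -0.959], [-1.0, 0.003, 0.001]]
force: [0.0, -1.1, 0.3]
finger_gap: 0.0855
```

Call:
{"op": "jog_arm", "data": {"motion": [{"dx": 0, "dy": -0.03, "dz": 0.04, "wx": -5, "wy": 0, "wz": 0, "claw": 0}, {"dx": 0, "dy": -0.06, "dz": 0.08, "wx": -10, "wy": 0, "wz": 0, "claw": 0}, {"dx": 0, "dy": -0.06, "dz": 0.12, "wx": -15, "wy": 0, "wz": 0, "claw": 0}, {"dx": 0, "dy": -0.06, "dz": 0.12, "wx": -15, "wy": 0, "wz": 0, "claw": 0}, {"dx": 0, "dy": -0.06, "dz": 0.12, "wx": -15, "wy": 0, "wz": 0, "claw": 0}]}}

```text
time_s: 20.2
ee_pos: [0.4761, -0.0645, 0.2624]
ee_rot: [[0.003, 0.857, 0.516], [0.0, 0.516, -0.857], [-1.0, 0.003, 0.002]]
force: [0.3, -0.2, -0.3]
finger_gap: 0.0851
```

Run:
```python
from h import *
st()
s,t=shots(12)
cv2.imwrite("pics/c13.png",np.hstack([grid(s,325,375,190,240,9),grid(t,190,240,155,240,9)[:450]]))
```

```text
t 20.2 p [ 0.4761 -0.0645  0.2624] zang -58.95 tilt 0.18 F [ 0.31 -0.19 -0.34] T [0.023 0.004 0.01 ] gap 0.0851 q [ 0.52  0.16 -0.48  1.93  0.08  1.07 -1.03]
```

View pics/c13.png

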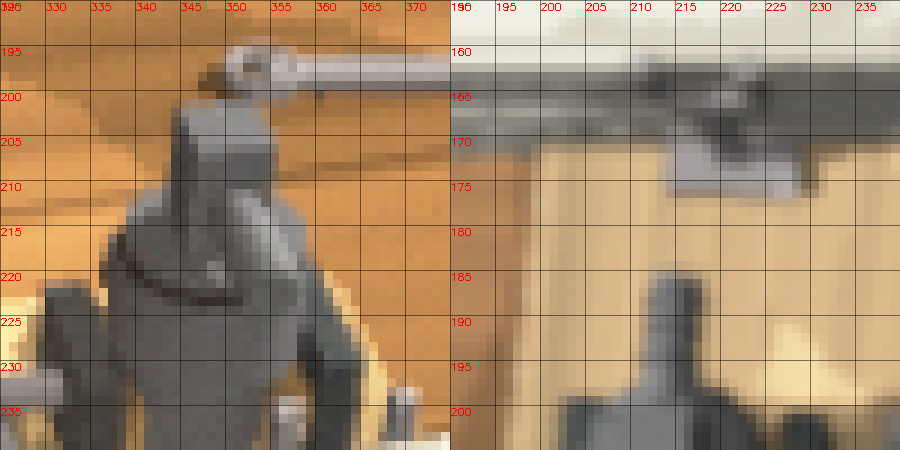

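View pics/top12.png

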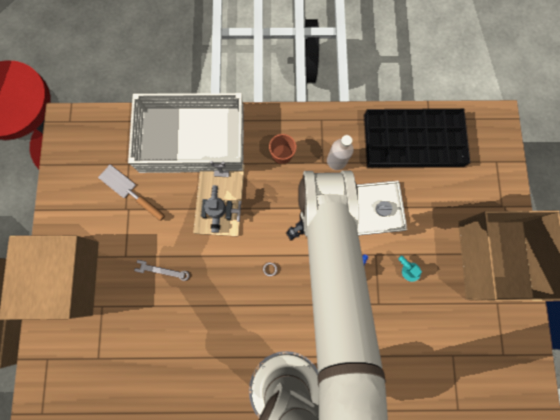

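Run:
```python
from h import *
t=cv2.imread("pics/top12.png"); print(cv2.cvtColor(t,cv2.COLOR_BGR2GRAY)[183:200,206:224])
for d in(-12,-8,-3.7,0,4):
    a=np.radians(d); print(d,[pt2px("top",[.5695+r*np.cos(a),.2235+r*np.sin(a),.1115]).round(2) for r in(.03,.05,.062)])
s=cv2.imread("pics/scene12.png")
for nm in (("scene",s),("top",t)):
    pass
# body top-face centre by top
for z in(.13,.135,.14): print(pt2px("top",[.5695,.2235,z]))
cv2.imwrite("pics/c14.png",grid(t,195,235,180,225,14))
```

```text
[[184 188 188 191 193 191 184 182 185 185 186 189 189 184 185 187 187 189]
 [184 188 188 191 194 190 180 176 175 174 177 182 185 185 186 187 187 189]
 [186 188 188 191 195 188 170 155 145 138 141 153 172 183 185 187 188 190]
 [186 188 188 192 195 184 157 134 119 102  93 111 157 182 186 187 187 190]
 [186 188 189 193 194 172 139 122 110  92  71  88 145 177 186 188 188 191]
 [187 188 188 193 192 158 123 118 114  94  69  78 133 171 185 188 188 190]
 [188 188 189 194 192 162 132 123 114  94  71  87 138 173 186 188 189 190]
 [188 189 190 194 191 160 130 117 105  86  74 102 153 180 188 188 189 191]
 [188 189 190 194 189 155 121 111 100  81  68  97 153 181 188 188 188 191]
 [188 188 190 195 189 157 132 122 108  86  69 100 155 182 187 189 189 191]
 [187 188 191 194 183 155 132 120 103  83  77 118 162 183 188 190 189 190]
 [188 189 193 193 173 142 126 116  97  77  73 114 162 183 187 188 189 190]
 [188 189 193 194 175 142 130 120  98  75  71 112 161 184 188 189 191 191]
 [189 189 193 194 181 155 141 128 104  78  70 108 154 179 187 189 191 194]
 [188 189 190 183 166 149 140 126 104  78  70  96 129 155 170 183 191 195]
 [171 176 174 157 141 137 133 120 101  83  73  75  85  97 119 154 181 193]
 [120 140 150 139 136 134 123 111 105 100  87  73  69  67  73 104 149 170]]
-12 [array([215.59, 195.26]), array([217.03, 189.23]), array([217.89, 185.63])]
-8 [array([214.94, 195.15]), array([215.95, 189.05]), array([216.55, 185.41])]
-3.7 [array([214.23, 195.08]), array([214.77, 188.94]), array([215.09, 185.27])]
0 [array([213.61, 195.07]), array([213.75, 188.92]), array([213.83, 185.24])]
4 [array([212.95, 195.1 ]), array([212.65, 188.96]), array([212.46, 185.3 ])]
[212.5603327  203.10540851]
[212.3274635  202.75634314]
[212.09277187 202.40454602]
```

View pics/c14.png

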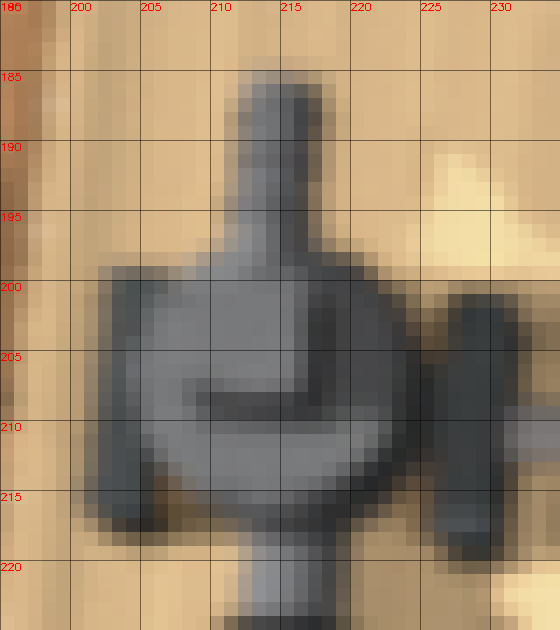

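Run:
```python
from bench import bot
print(bot.job_done())
```

```text
the job is handed in; nothing more can be done
None
```

View pics/scene12.png

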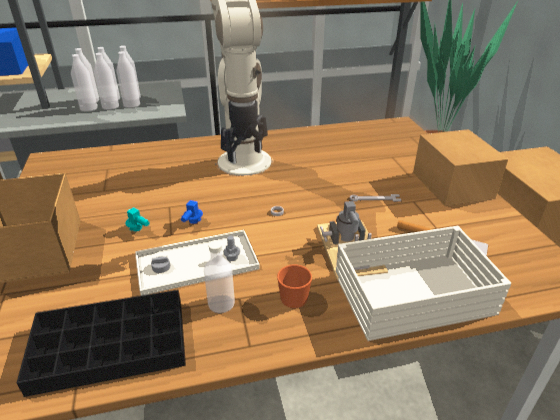

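The grey elbow is screwed into the valve with its outlet pointing at the fork. I released it, backed the arm clear and handed the job in at about 20 s.

- **Drop-in:** I turned the elbow clockwise on the lip under a light push of a few N. It fell through the gap with the outlet about 60° short of the rest.
- **Screwing in:** It then turned about 59° clockwise. The gasket began to resist about 22° before the end, and torque at the wrist peaked near 0.18 N m. No force I read at the wrist went above 8 N.
- **Last look, direction:** In the top view the outlet runs along −3.7° with its tip where it should be. The board and fork direction measured −3.6 to −3.8°. By the gripper pose, the elbow sat upright within about 0.2° just before release.
- **Last look, surroundings:** The bystanders look unmoved and the gripper is clear of everything.

Two checks are weaker than I would like:

- **Camera disagreement:** The two cameras disagreed by about 6 mm on where the valve is. I settled it by comparing the held elbow with the gasket in the same view, and then by feel.
- **Flange depth:** I judged the flange to be about 4–5 mm above the lip from the gripper height and how far the thread turned. I could not measure it directly in the pictures.

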